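# Pack printed brackets, latch the case and slide it to dispatch

### The job

Pack every white printed bracket on the bench into the transport case, then shut the lid fully and turn both orange turnbuttons square across its edge to secure it. Then slide the case along the bench, without lifting it, so that it stands centred and straight in the green tape frame. Leave the black bracket, the mouse and the caliper where they are.

Things in the scene. Friction and masses are not known exactly. Their poses are not given: they have to be found in the camera images.
- bracket0: White 3D-printed bracket, 40 g; three to five of the five are there, the rest are absent (None). They lie on the bench in and about the green frame. Length 99 mm: a bar 90 mm long (its x, from -45 to +45 mm), 24 mm wide, 20 mm high, with an upright round boss 36 mm in diameter and 32 mm high centred at x = +36 mm, at one end. Origin: centre of the bar's underside; z up as it lies.
- bracket1: White 3D-printed bracket, 40 g; three to five of the five are there, the rest are absent (None). They lie on the bench in and about the green frame. Length 99 mm: a bar 90 mm long (its x, from -45 to +45 mm), 24 mm wide, 20 mm high, with an upright round boss 36 mm in diameter and 32 mm high centred at x = +36 mm, at one end. Origin: centre of the bar's underside; z up as it lies.
- bracket2: White 3D-printed bracket, 40 g; three to five of the five are there, the rest are absent (None). They lie on the bench in and about the green frame. Length 99 mm: a bar 90 mm long (its x, from -45 to +45 mm), 24 mm wide, 20 mm high, with an upright round boss 36 mm in diameter and 32 mm high centred at x = +36 mm, at one end. Origin: centre of the bar's underside; z up as it lies.
- bracket3: White 3D-printed bracket, 40 g; three to five of the five are there, the rest are absent (None). They lie on the bench in and about the green frame. Length 99 mm: a bar 90 mm long (its x, from -45 to +45 mm), 24 mm wide, 20 mm high, with an upright round boss 36 mm in diameter and 32 mm high centred at x = +36 mm, at one end. Origin: centre of the bar's underside; z up as it lies.
- bracket4: White 3D-printed bracket, 40 g; three to five of the five are there, the rest are absent (None). They lie on the bench in and about the green frame. Length 99 mm: a bar 90 mm long (its x, from -45 to +45 mm), 24 mm wide, 20 mm high, with an upright round boss 36 mm in diameter and 32 mm high centred at x = +36 mm, at one end. Origin: centre of the bar's underside; z up as it lies.
- case: Loose open-topped grey transport case with black inner floor, 160 mm (x) by 320 mm (y) by 70 mm high, walls 6 mm, floor 6 mm, about 0.85 kg in all. Origin: centre of its underside. The lid hinge is on its +x wall; two black blocks that carry the turnbuttons stick out of the top of its -x wall (the robot's side) as far as x = -117 mm. It starts in the blue frame.
- lid (a joint): Blue lid 160 by 320 by 8 mm, hinged along the case's +x rim; 0 = shut flush, grows as it opens up (1.57 = upright), limit 1.85 rad. It starts open at about 1.5 to 1.75; its stiff hinge stays where it is left.
- lid_hinge (a point): Middle of the lid's hinge line, at the lid's underside (at x = +80 mm, z = 70.5 mm in the case). Moves with the lid: the lid reaches from here 160 mm along the lid's own -x; its own +z is the outer face's normal (up when shut).
- lid_handle (a point): Top centre of the black grip bar on the lid's outer face: the bar is 60 mm long (lid's x), 16 mm wide (y), 30 mm tall, in the middle of the lid. When shut its top is 108.5 mm above the bench, over the case's centre, and the lid's face is 30 mm lower.
- latch_left (a joint): Orange turnbutton on the left (case +y) block: 0 = along the front edge, clear of the lid; 1.57 = square across the lid's edge (secured); grows anticlockwise seen from above. Range -0.1 to 1.62 rad. Starts at 0.1 to 0.35.
- latch_right (a joint): Orange turnbutton on the right (case -y) block: 0 = along the front edge, clear of the lid; 1.57 = square across the lid's edge (secured); grows anticlockwise seen from above. Range -0.1 to 1.62 rad. Starts at 0.1 to 0.35.
- latch_left_top (a point): Top of the left turnbutton, on its vertical pivot (at x = -102 mm, y = +75 mm, z = 99 mm in the case). The button is a bar 70 mm long (its own y), 12 mm wide (its own x), 18 mm tall below this point; its underside is 2.5 mm above the shut lid's face.
- latch_right_top (a point): Top of the right turnbutton, on its vertical pivot (at x = -102 mm, y = -75 mm, z = 99 mm in the case). The button is a bar 70 mm long (its own y), 12 mm wide (its own x), 18 mm tall below this point; its underside is 2.5 mm above the shut lid's face.
- start_frame: Blue tape rectangle, 210 mm (x) by 345 mm (y), flat on the bench, where the case starts. Origin: its centre.
- target_frame: Green tape rectangle, 210 mm (x) by 345 mm (y), flat on the bench, for the case body (160 by 320 mm, without the turnbutton blocks) to stand centred in, turnbuttons towards the robot. Origin: its centre; axes as those of the case that stands straight in it.
- black_bracket: Black bracket of the same shape, to be left alone.
- mouse: Black computer mouse, 105 x 58 x 32 mm, to be left alone. Origin: centre of its underside.
- caliper: Steel digital caliper with dark blue head, 200 x 55 mm, lying beyond the work, to be left alone. Origin: underside of its beam's middle.
Mind the look-alikes: they are no part of the job. Leave any blue look-alike of the bracket4 alone.

How it is judged:
By the outcome, as a careful person would: the job done as asked, in the order asked, and still so for the second after the job is handed in, with the robot touching nothing.
Of bracket0, bracket1, bracket2, bracket3, bracket4 only 3 to 5 are there at a start; the rules pass over those that are not, and their reading is None.
At some moment in a run one of bracket0, bracket1, bracket2, bracket3, bracket4 may be knocked a few centimetres aside while the robot is not near it.
Once in a run the grip may slacken for a moment while it holds something.
It also fails if it takes over 208 s, if anything falls off the work surface, if the arm or the gripper's body presses on something with over 40 N, if the wrist force passes 120 N, or if a joint passes its speed limit or range.

### The arm

A 6-joint arm with a two-finger parallel gripper is mounted at the origin on the work surface. World frame = base frame: x ahead of the robot, y to its left, z up, the work surface at z = 0. Lengths are in mm, angles in rad, forces in N, time in s.
With the tool pointing down it reaches from about 300 to 875 mm from the base axis. Payload 6.4 kg.
Tool frame: the origin (TCP) lies between the finger pads; the fingertips stand robot.tip_extent ahead of it and the grasp point (between the pads) is the TCP (robot.tip_extent is the distance from the TCP to the fingertips, in mm); z points along the fingers, y is the line along which they close (so a half turn about z gives the same grasp; the last joint's range is limited). The gripper opens to 88 mm and grips with 3 to 60 N. Pads are 18 mm wide; open, the fingers measure 123 mm over their backs; the gripper's body (75 mm by 187 mm) begins 45 mm behind the grasp point.
Start: joints at [-1.487, 0.181, 1.607, -0, 1.354, -0.206], TCP at [164.328, -551.033, 257.714] pointing down, gripper open.
Joint ranges: [-2.99, 2.99], [-0.89, 2.07], [0.3, 2.58], [-1.14, 4.28], [0, 2.63], [-3.12, 3.12]. Speed limits (rad/s): [2.57, 2.57, 3.01, 3.14, 3.14, 3.14].

### API

Orientations are given as a unit quaternion [w, x, y, z].
In Python, from station import robot gives the robot as it stands. The module is installed in compiled form; this text tells all that it offers.
- The arm moves only by the shell command python3 -m jog 'ROWS' [OPENING] [FORCE]. ROWS is JSON, a list of rows, each a list of 6 numbers: the shift along the tool's x, y, z as a fraction of full scale, then the turn, a rotation vector about the tool's x, y, z as a fraction of full scale. A call has 1 to 8 rows; each row shifts and turns the commanded pose from where the row before left it, along the tool's axes as they then stand; what a row does not reach is not made up. Full scale, the value 1, is 0.06 m for a shift and pi rad for a turn. A row lasts 1/8 s, in which the tool goes at most 62.5 mm and 10.7 degrees, less where a joint would pass 70% of its speed; a pose out of reach is approached as far as the arm can. A call with a number of a shift or a turn outside -1 to 1 is refused whole. A call with a gripper value outside its range is refused whole. OPENING is the opening, from -1 (shut) to 1 (fully open), set as the call begins (- or left out, the last holds). The fingers move at their own pace and stop on an object; FORCE is the grip in N (left out, the last holds). Time passes only in rows, so rows that do not move let the fingers close. It gives the time, the measured TCP pose, the force, the opening and the grip force at its end, in the units of the state.
- robot.get_state(): the state, without advancing time (a new reading comes with each control period).
- robot.grab_frame(name): name is "scene" or "top"; returns the picture (400x640x3 uint8, blue, green, red); there is no depth.
- robot.camera_model(name): a dict with "intrinsics" (3x3 intrinsics, pixels), "eye" and "orientation" of the camera in the world. Camera axes: x right, y up, looking along -z (the intrinsics and any distortion apply to the point x, -y, -z); pixel columns grow to the right and rows downward; lengths in mm; the calibration is good to about 2 mm. A picture is of the moment at which its call begins. camera_model takes no time and is no camera call.
- robot.job_done(): hands the job in; it is judged then, once.
The state is a dict: "time": time; "qpos": joint angles; "dq": joint speeds; "tau": joint torques, N m; "eef_pos": TCP position; "tool_rot": TCP orientation; "wrist_force": force on the tool from outside, world axes, zero at the start; "wrist_torque": the same for the moment, N m; "gripper_width": finger opening in mm; "grasp_force": force on a finger pad.
Only numpy, scipy, OpenCV 4.12 (cv2) and the standard library are available. Lean on these libraries where they do the work, as an engineer would, in place of code of your own. Each camera call takes 0.05 s, during which the arm holds its last target. There are 200 camera calls.

## Working session

There is one attempt and no reset: what is moved stays moved. The work goes in short steps, Python scripts to look and compute and a shell command to move; the robot and the scene stay as the last step left them, time stands still between calls to the robot, and variables do not carry over. Pictures are saved under pics/ and viewed, at most 17 in all, crops included, and the job is handed in when it is done.

```bash
mkdir -p pics
cat > h.py <<'E'
import numpy as np, cv2
from station import robot
from scipy.spatial.transform import Rotation as R
def cam(n):
    c=robot.camera_model(n); q=c["orientation"]
    if np.array(q).shape==(4,): Rm=R.from_quat(np.roll(q,-1)).as_matrix()
    else: Rm=np.array(q)
    return np.array(c["intrinsics"]),np.array(c["eye"]),Rm
def ray(n,px,z):
    K,e,Rm=cam(n); px=np.atleast_2d(px).astype(float)
    d=np.c_[px,np.ones(len(px))]@np.linalg.inv(K).T
    d=(d*[1,-1,-1])@Rm.T
    return e+d*((z-e[2])/d[:,2])[:,None]
def proj(n,P):
    K,e,Rm=cam(n); p=((np.atleast_2d(P)-e)@Rm)*[1,-1,-1]; p=p@K.T
    return p[:,:2]/p[:,2:]
E
python3 - <<'E'
from h import *
for n in("scene","top"):
    cv2.imwrite(f"pics/{n}0.png",robot.grab_frame(n)); print(robot.camera_model(n))
s=robot.get_state();print(s,robot.tip_extent)
E
```

```text
{'intrinsics': array([[403.93113398,   0.        , 316.47056834],
       [  0.        , 403.93113398, 206.78684775],
       [  0.        ,   0.        ,   1.        ]]), 'eye': array([1312.57355956, -219.05325825,  922.93248575]), 'orientation': array([0.74840077, 0.29167847, 0.2285775 , 0.55006571])}
{'intrinsics': array([[409.41811675,   0.        , 317.71665513],
       [  0.        , 409.41811675, 199.82785236],
       [  0.        ,   0.        ,   1.        ]]), 'eye': array([ 440.56321576,    5.15874863, 1119.5894197 ]), 'orientation': array([ 0.70855609,  0.04007062, -0.05379799, -0.70245881])}
{'time': 0.1, 'qpos': array([-1.48730621e+00,  1.81434493e-01,  1.60786497e+00,  1.22054193e-05,
        1.35381947e+00, -2.06280808e-01]), 'dq': array([-0.00014582, -0.00042493, -0.00336956,  0.00068529,  0.00076578,
       -0.00107147]), 'tau': array([ 9.91976194e-04, -4.34817553e+01, -3.42696941e+01,  7.04005826e-02,
        3.39314528e-02, -3.32780621e-05]), 'eef_pos': array([ 164.2897656 , -550.57289935,  256.93915514]), 'tool_rot': array([-7.61339464e-04,  9.89522351e-01,  1.44377748e-01,  5.27713783e-05]), 'wrist_force': array([-0.81884929,  0.0193679 ,  0.4650822 ]), 'wrist_torque': array([-0.01138043, -0.00595212, -0.01404705]), 'grasp_force': 0.0, 'gripper_width': 88.27918898515772} 19.0
```

View pics/scene0.png

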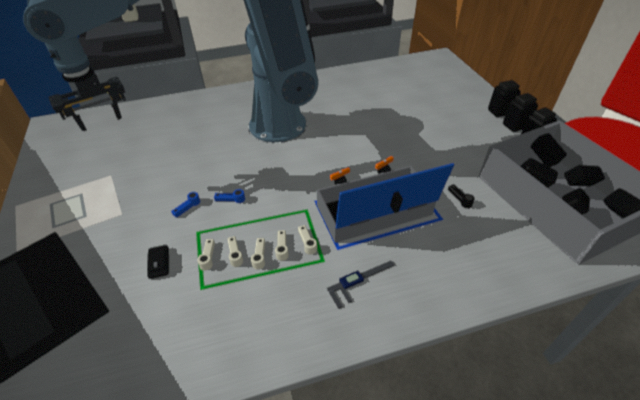

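View pics/top0.png

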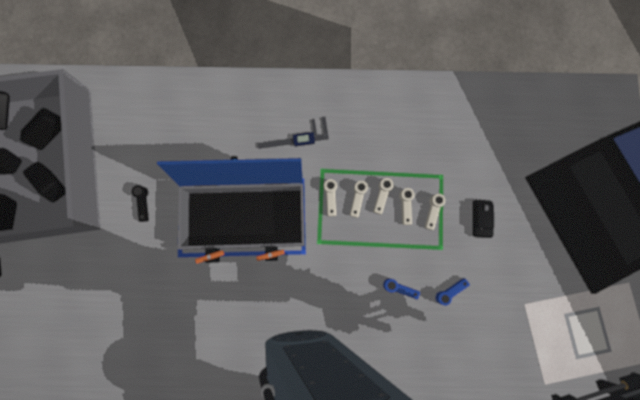

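```bash
cat >> h.py <<'E'
def brackets(im,cam="top",roi=None):
    hsv=cv2.cvtColor(im,cv2.COLOR_BGR2HSV)
    b=im.astype(int); m=((b.min(2)>150)&(b[...,2]-b[...,0]>8)).astype(np.uint8)
    n,l,st,ce=cv2.connectedComponentsWithStats(m); out=[]
    for i in range(1,n):
        if not 150<st[i,4]<900: continue
        k=(l==i).astype(np.uint8)
        k=cv2.morphologyEx(np.pad(k,8),cv2.MORPH_CLOSE,np.ones((7,7),np.uint8))[8:-8,8:-8]
        dt=cv2.distanceTransform(k,cv2.DIST_L2,5); w=dt>dt.max()-1
        boss=np.argwhere(w).mean(0)[::-1]
        px=np.argwhere(k)[:,::-1].astype(float)
        P=ray(cam,px,20)[:,:2]; c=P.mean(0); v=np.linalg.eigh(np.cov(P.T))[1][:,1]
        B=ray(cam,boss,32)[0,:2]
        if (B-c)@v<0: v=-v
        t=(P-c)@v; u=(P-c)@[-v[1],v[0]]
        end=c+v*t.min()          # far end of bar
        org=end+v*45
        out.append((org.round(0),round(float(np.arctan2(v[1],v[0])),3),B.round(0),round(np.ptp(t)),round(np.ptp(u)),st[i,4]))
    return out
def tape(im,lo,hi,cam="top"):
    m=cv2.inRange(cv2.cvtColor(im,cv2.COLOR_BGR2HSV),lo,hi)
    n,l,st,ce=cv2.connectedComponentsWithStats(m); return m,l,st
def status():
    s=robot.get_state(); q=s["tool_rot"]; M=R.from_quat(np.roll(q,-1)).as_matrix()
    print("t",round(s["time"],2),"p",s["eef_pos"].round(1),"xdir yaw",round(float(np.arctan2(M[1,0],M[0,0])),4),"z",M[:,2].round(3),"w",round(s["gripper_width"],1),"gf",round(s["grasp_force"],1),"F",s["wrist_force"].round(1),"q",s["qpos"].round(2))
E
python3 - <<'E'
from h import *
im=cv2.imread("pics/top0.png")
for b in brackets(im): print(b)
m,l,st=tape(im,(45,100,60),(80,255,255)); 
i=1+st[1:,4].argmax(); k=(l==i).astype(np.uint8)
c,_=cv2.findContours(k,cv2.RETR_EXTERNAL,cv2.CHAIN_APPROX_NONE); p=ray("top",c[0][:,0],0)[:,:2]
r=cv2.minAreaRect(p.astype(np.float32)); print("green",st[i],r)
m,l,st=tape(im,(3,120,100),(18,255,255))
for i in range(1,len(st)):
    if st[i,4]>30:
        P=ray("top",np.argwhere(l==i)[:,::-1],95)[:,:2];c=P.mean(0);v=np.linalg.eigh(np.cov(P.T))[1][:,1]
        print("latch",st[i],c.round(1),np.arctan2(v[0],v[1])*-1, np.ptp((P-c)@v))
m,l,st=tape(im,(100,120,40),(125,255,255))
for i in range(1,len(st)):
    if st[i,4]>30: print("blue",st[i])
crop=cv2.resize(im[140:270,150:460],None,fx=2.5,fy=2.5,interpolation=cv2.INTER_CUBIC); cv2.imwrite("pics/crop0.png",crop)
status()
E
```

```text
(array([591., -53.]), 0.058, array([624., -50.]), 99, 33, np.int32(237))
(array([ 598., -193.]), -0.293, array([ 630., -201.]), 100, 31, np.int32(209))
(array([ 589., -126.]), -0.221, array([ 621., -133.]), 98, 32, np.int32(214))
(array([ 578., -261.]), 3.113, array([ 563., -257.]), 99, 33, np.int32(213))
(array([ 557., -334.]), -0.327, array([ 588., -341.]), 96, 33, np.int32(190))
green [ 318  169  125   81 1013] ((567.719970703125, -190.1600799560547), (341.4111328125, 206.3896942138672), 87.74380493164062)
latch [210 251  14   8  69] [439.5 234.8] 0.3453213372381115 32.2361715172223
latch [271 250  13   8  60] [443.5  86. ] 0.2696963999775864 29.90110150698807
latch [257 253  12   7  50] [434.2 120.8] 0.23594199071930888 27.439052362741123
latch [196 255  12   8  55] [427.3 271.3] 0.35127736876805654 28.22415316022834
blue [307 133   7  11  35]
blue [ 157  158  147   28 3235]
blue [286 246  20   9  76]
blue [178 250  27   7  91]
blue [225 252  40   4 112]
blue [384 279  36  20 267]
blue [436 279  33  26 301]
t 0.1 p [ 164.3 -550.6  256.9] xdir yaw 0.2898 z [-0.     0.002 -1.   ] w 88.3 gf 0.0 F [-0.8  0.   0.5] q [-1.49  0.18  1.61  0.    1.35 -0.21]
```

View pics/crop0.png

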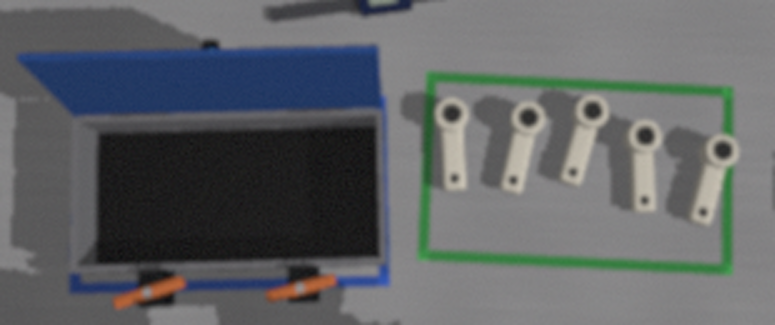

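```bash
sed -i 's/if (B-c)@v<0: v=-v/if v[0]<0: v=-v/' h.py
cat >> h.py <<'E'
CASE=np.array([538.1,182.0]); CY=0.037
def incase(x,y,c=None,yaw=None):
    c=CASE if c is None else c; a=CY if yaw is None else yaw
    return c+np.array([np.cos(a)*x-np.sin(a)*y,np.sin(a)*x+np.cos(a)*y])
def plan(xyz,yaw):
    s=robot.get_state(); M=R.from_quat(np.roll(s["tool_rot"],-1)).as_matrix()
    y0=np.arctan2(M[1,0],M[0,0]); T=np.array([[np.cos(yaw),np.sin(yaw),0],[np.sin(yaw),-np.cos(yaw),0],[0,0,-1]])
    d=T.T@(np.array(xyz)-s["eef_pos"])/60
    print("plan",np.round(xyz,1),"turn z",round((y0-yaw)/np.pi,4),"then shift",d.round(3))
E
python3 - <<'E'
from h import *
im=cv2.imread("pics/top0.png")
for b in brackets(im): print(b)
for z in(225,230): print(ray("top",[[157,162],[301,158]],z).round())
# green line fit
m,l,st=tape(im,(45,100,60),(80,255,255)); pts=np.argwhere(m)[:,::-1]; P=ray("top",pts,0)[:,:2]
d=P-[567.7,-190.2]
for name,s in(("near",d[:,0]<-88),("far",d[:,0]>88)):
    s&=abs(d[:,1])<140; v=np.polyfit(d[s,1],d[s,0],1); print(name,v)
for name,s in(("R",d[:,1]<-155),("L",d[:,1]>155)):
    s&=abs(d[:,0])<80; v=np.polyfit(d[s,0],d[s,1],1); print(name,v)
# case rim right wall and floor
print("rim px", ray("top",[[150+380/2.5,140+107/2.5],[150+380/2.5,140+265/2.5],[150+72/2.5,140+265/2.5]],70).round())
v=-.327; plan([557-5*np.cos(v),-334-5*np.sin(v),120],v)
E
```

```text
(array([591., -53.]), 0.058, array([624., -50.]), 99, 33, np.int32(237))
(array([ 598., -193.]), -0.293, array([ 630., -201.]), 100, 31, np.int32(209))
(array([ 589., -126.]), -0.221, array([ 621., -133.]), 98, 32, np.int32(214))
(array([ 569., -261.]), -0.028, array([ 563., -257.]), 99, 33, np.int32(213))
(array([ 557., -334.]), -0.327, array([ 588., -341.]), 96, 33, np.int32(190))
[[641. 345. 225.]
 [654.  26. 225.]]
[[640. 343. 230.]
 [653.  26. 230.]]
near [ 4.09310908e-02 -9.86710949e+01]
far [3.82585011e-02 9.94931046e+01]
R [-5.41697301e-02 -1.66184215e+02]
L [-3.98066875e-02  1.67054433e+02]
rim px [[625.  26.  70.]
 [462.  24.  70.]
 [460. 336.  70.]]
plan [ 552.3 -332.4  120. ] turn z 0.1963 then shift [ 4.956 -5.521  2.282]
```

```bash
python3 -m jog '[[0,0,0,0,0,0.049],[0,0,0,0,0,0.049],[0,0,0,0,0,0.049],[0,0,0,0,0,0.049],[0.5,-0.55,0.2,0,0,0],[0.5,-0.55,0.2,0,0,0],[0.5,-0.55,0.2,0,0,0],[0.5,-0.55,0.2,0,0,0]]' 0.05 30; python3 -m jog '[[0.5,-0.55,0.2,0,0,0],[0.5,-0.55,0.2,0,0,0],[0.5,-0.55,0.2,0,0,0],[0.5,-0.55,0.2,0,0,0],[0.5,-0.55,0.2,0,0,0],[0.45,-0.55,0.2,0,0,0],[0,0,0,0,0,0]]'
python3 - <<'E'
from h import *
status(); v=-.327; plan([557-5*np.cos(v),-334-5*np.sin(v),24],v)
cv2.imwrite("pics/t1.png",robot.grab_frame("top"))
for b in brackets(cv2.imread("pics/t1.png")): print(b)
E
```

```text
time: 1.1
eef_pos: [321.3, -463.4, 209.0]
tool_rot: [-0.0, 0.987, -0.162, -0.0]
wrist_force: [-0.4, -1.3, -0.7]
gripper_width: 46.3
grasp_force: 0.0
time: 1.98
eef_pos: [552.5, -330.8, 135.8]
tool_rot: [-0.001, 0.987, -0.16, -0.001]
wrist_force: [-1.0, 1.2, 0.1]
gripper_width: 46.0
grasp_force: 0.0
t 1.98 p [ 552.5 -330.8  135.8] xdir yaw -0.3221 z [-0.002  0.002 -1.   ] w 46.0 gf 0.0 F [-1.   1.2  0.1] q [-0.72  0.46  1.51  0.    1.18  1.17]
plan [ 552.3 -332.4   24. ] turn z 0.0015 then shift [0.005 0.026 1.863]
(array([ 569., -260.]), -0.036, array([ 604., -258.]), 99, 33, np.int32(254))
(array([591., -53.]), 0.057, array([564., -54.]), 64, 23, np.int32(184))
```

```bash
python3 -m jog '[[0,0,0.5,0,0,0],[0,0.03,0.5,0,0,0],[0,0,0.5,0,0,0],[0,0,0.36,0,0,0],[0,0,0,0,0,0]]'; python3 -m jog '[[0,0,0,0,0,0],[0,0,0,0,0,0],[0,0,0,0,0,0],[0,0,0,0,0,0],[0,0,-0.5,0,0,0],[0,0,-0.6,0,0,0],[0,0,-0.7,0,0,0],[0,0,-0.5,0,0,0]]' -1 30
python3 - <<'E'
from h import *
status(); plan([*incase(-15,104),165],CY)
E
```

```text
time: 2.65
eef_pos: [549.1, -334.9, 24.4]
tool_rot: [-0.001, 0.987, -0.163, -0.002]
wrist_force: [-1.0, -0.2, 0.3]
gripper_width: 45.9
grasp_force: 0.0
time: 3.65
eef_pos: [551.2, -335.5, 166.3]
tool_rot: [0.001, 0.987, -0.162, 0.001]
wrist_force: [-0.1, -0.5, 0.2]
gripper_width: 23.7
grasp_force: 29.6
t 3.65 p [ 551.2 -335.5  166.3] xdir yaw -0.3258 z [ 0.001 -0.001 -1.   ] w 23.7 gf 29.6 F [-0.1 -0.5  0.2] q [-0.73  0.42  1.5  -0.    1.22  1.17]
plan [519.3 285.4 165. ] turn z -0.1155 then shift [ -0.149 -10.36    0.022]
```

```bash
python3 -m jog '[[0,0,0,0,0,-0.058],[0,0,0,0,0,-0.058],[0,-0.4,0,0,0,0],[0,-0.8,0,0,0,0],[0,-0.8,0,0,0,0],[0,-0.8,0,0,0,0],[0,-0.8,0,0,0,0],[0,-0.8,0,0,0,0]]'; python3 -m jog '[[0,-0.8,0,0,0,0],[0,-0.8,0,0,0,0],[0,-0.8,0,0,0,0],[0,-0.8,0,0,0,0],[0,-0.8,0,0,0,0],[0,-0.8,0,0,0,0],[0,-0.8,0,0,0,0],[0,-0.4,0,0,0,0]]'; python3 -m jog '[[0,0,0,0,0,0],[0,0,0,0,0,0]]'
python3 - <<'E'
from h import *
status(); plan([*incase(-15,104),36],CY)
im=robot.grab_frame("top");cv2.imwrite("pics/t2.png",im)
for b in brackets(im): print(b)
cv2.imwrite("pics/s2.png",robot.grab_frame("scene"))
E
```

```text
time: 4.65
eef_pos: [539.6, -68.4, 163.9]
tool_rot: [-0.0, 1.0, 0.017, -0.0]
wrist_force: [0.8, 0.1, -0.7]
gripper_width: 23.6
grasp_force: 29.6
time: 5.65
eef_pos: [524.6, 291.6, 163.9]
tool_rot: [-0.0, 1.0, 0.018, -0.0]
wrist_force: [-1.0, -0.4, -0.3]
gripper_width: 23.9
grasp_force: 29.6
time: 5.9
eef_pos: [525.9, 288.1, 163.8]
tool_rot: [0.0, 1.0, 0.019, -0.0]
wrist_force: [0.3, -1.0, 0.2]
gripper_width: 23.7
grasp_force: 29.6
t 5.9 p [525.9 288.1 163.8] xdir yaw 0.0371 z [-0.001 -0.001 -1.   ] w 23.7 gf 29.6 F [ 0.3 -1.   0.2] q [ 0.3   0.33  1.62 -0.    1.19  1.84]
plan [519.3 285.4  36. ] turn z 0.0 then shift [-0.112  0.042  2.131]
(array([591., -54.]), 0.033, array([581., -53.]), 99, 33, np.int32(222))
(array([ 599., -194.]), -0.326, array([ 587., -188.]), 98, 31, np.int32(189))
(array([ 589., -127.]), -0.28, array([ 580., -123.]), 96, 32, np.int32(198))
(array([ 572., -261.]), -0.031, array([ 564., -257.]), 96, 33, np.int32(199))
(array([ 159., -733.]), -1.417, array([ 161., -712.]), 66, 39, np.int32(179))
```

View pics/s2.png

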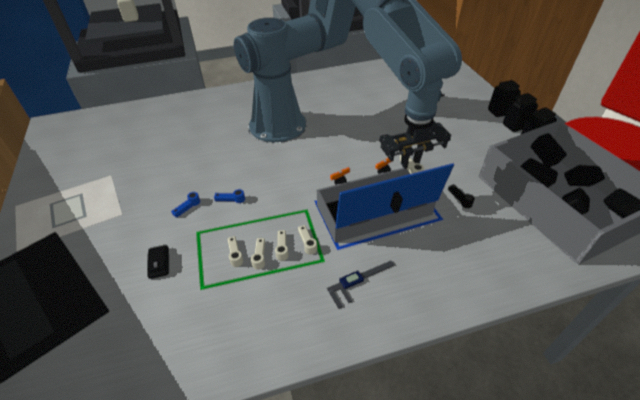

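```bash
python3 -m jog '[[-0.1,0.04,0.4,0,0,0],[0,0,0.5,0,0,0],[0,0,0.5,0,0,0],[0,0,0.4,0,0,0],[0,0,0.33,0,0,0],[0,0,0,0,0,0],[0,0,0,0,0,0]]'; python3 -m jog '[[0,0,0,0,0,0],[0,0,0,0,0,0],[0,0,0,0,0,0],[0,0,-0.5,0,0,0],[0,0,-0.6,0,0,0],[0,0,-0.6,0,0,0],[0,0,-0.5,0,0,0],[0,0,0,0,0,0]]' -0.2
python3 - <<'E'
from h import *
status(); plan([565,-261,120],-0.03)
E
```

```text
time: 6.88
eef_pos: [521.4, 285.6, 37.1]
tool_rot: [-0.0, 1.0, 0.019, 0.0]
wrist_force: [0.4, -1.0, -0.1]
gripper_width: 23.7
grasp_force: 29.9
time: 7.88
eef_pos: [522.6, 286.3, 171.3]
tool_rot: [-0.001, 1.0, 0.019, 0.003]
wrist_force: [0.1, 0.6, 0.7]
gripper_width: 35.3
grasp_force: 0.0
t 7.88 p [522.6 286.3 171.3] xdir yaw 0.0387 z [ 0.006  0.002 -1.   ] w 35.3 gf 0.0 F [0.1 0.6 0.7] q [ 0.3   0.31  1.63 -0.    1.19  1.83]
plan [ 565 -261  120] turn z 0.0219 then shift [0.979 9.097 0.856]
```

```bash
python3 -m jog '[[0,0.4,0,0,0,0.022],[0,0.8,0,0,0,0],[0,0.8,0,0,0,0],[0,0.8,0,0,0,0],[0,0.8,0,0,0,0],[0,0.8,0,0,0,0],[0.15,0.8,0,0,0,0],[0.15,0.8,0.1,0,0,0]]' 0.05; python3 -m jog '[[0.15,0.8,0.1,0,0,0],[0.15,0.8,0.2,0,0,0],[0.15,0.8,0.2,0,0,0],[0.15,0.5,0.2,0,0,0],[0.08,0,0.0,0,0,0],[0,0,0,0,0,0],[0,0,0,0,0,0]]'
python3 - <<'E'
from h import *
im=robot.grab_frame("top");cv2.imwrite("pics/t3.png",im)
for b in brackets(im): print(b)
status(); plan([565,-261,24],-0.03)
E
```

```text
time: 8.88
eef_pos: [529.1, -76.1, 161.3]
tool_rot: [-0.0, 1.0, -0.015, -0.0]
wrist_force: [-0.1, -0.0, 0.0]
gripper_width: 46.2
grasp_force: 0.0
time: 9.75
eef_pos: [564.9, -248.4, 120.3]
tool_rot: [-0.0, 1.0, -0.015, -0.0]
wrist_force: [-0.1, -0.1, 1.1]
gripper_width: 46.0
grasp_force: 0.0
(array([591., -53.]), 0.051, array([573., -53.]), 58, 22, np.int32(162))
(array([527., 284.]), 0.064, array([515., 281.]), 95, 37, np.int32(247))
t 9.8 p [ 565.  -248.6  120.5] xdir yaw -0.0291 z [ 0.  0. -1.] w 46.2 gf 0.0 F [-0.3  0.4  0.5] q [-0.61  0.42  1.6   0.    1.12  0.99]
plan [ 565 -261   24] turn z 0.0003 then shift [0.006 0.207 1.609]
```

```bash
python3 -m jog '[[0,0.2,0,0,0,0],[0,0,0.4,0,0,0],[0,0,0.5,0,0,0],[0,0,0.4,0,0,0],[0,0,0.31,0,0,0],[0,0,0,0,0,0]]'; python3 -m jog '[[0,0,0,0,0,0],[0,0,0,0,0,0],[0,0,0,0,0,0],[0,0,0,0,0,0],[0,0,-0.5,0,0,0],[0,0,-0.6,0,0,0],[0,0,-0.7,0,0,0],[0,0,-0.5,0,0,0]]' -1 30
python3 - <<'E'
from h import *
status(); plan([*incase(-12,52),165],CY)
E
```

```text
time: 10.55
eef_pos: [563.7, -261.4, 22.3]
tool_rot: [-0.001, 1.0, -0.015, -0.001]
wrist_force: [-0.2, -0.2, 0.1]
gripper_width: 46.0
grasp_force: 0.0
time: 11.55
eef_pos: [564.9, -262.1, 163.7]
tool_rot: [0.001, 1.0, -0.015, 0.001]
wrist_force: [0.8, -0.4, -0.8]
gripper_width: 24.0
grasp_force: 29.4
t 11.55 p [ 564.9 -262.1  163.7] xdir yaw -0.0306 z [ 0.001 -0.001 -1.   ] w 24.0 gf 29.4 F [ 0.8 -0.4 -0.8] q [-0.62  0.38  1.56 -0.    1.2   0.98]
plan [524.2 233.5 165. ] turn z -0.0215 then shift [-0.373 -8.28  -0.021]
```

```bash
python3 -m jog '[[0,0,0,0,0,-0.0215],[-0.2,-0.38,0,0,0,0],[-0.17,-0.8,0,0,0,0],[0,-0.8,0,0,0,0],[0,-0.8,0,0,0,0],[0,-0.8,0,0,0,0],[0,-0.8,0,0,0,0],[0,-0.8,0,0,0,0]]'; python3 -m jog '[[0,-0.8,0,0,0,0],[0,-0.8,0,0,0,0],[0,-0.8,0,0,0,0],[0,-0.8,0,0,0,0],[0,-0.7,0,0,0,0],[0,0,0,0,0,0],[0,0,0,0,0,0],[0,0,0,0,0,0]]'
python3 - <<'E'
from h import *
status(); plan([*incase(-12,52),36],CY)
im=robot.grab_frame("top");cv2.imwrite("pics/t4.png",im)
for b in brackets(im): print(b)
E
```

```text
time: 12.55
eef_pos: [530.6, 49.4, 161.8]
tool_rot: [0.0, 1.0, 0.018, 0.0]
wrist_force: [0.7, -0.1, -0.1]
gripper_width: 23.9
grasp_force: 3.0
time: 13.55
eef_pos: [522.4, 280.5, 161.6]
tool_rot: [0.0, 1.0, 0.018, -0.0]
wrist_force: [-0.3, -0.2, -0.7]
gripper_width: 23.9
grasp_force: 30.0
t 13.55 p [522.4 280.5 161.6] xdir yaw 0.0355 z [-0. -0. -1.] w 23.9 gf 30.0 F [-0.3 -0.2 -0.7] q [ 0.29  0.32  1.64 -0.    1.18  1.83]
plan [524.2 233.5  36. ] turn z -0.0005 then shift [0.    0.784 2.094]
(array([592., -54.]), 0.003, array([581., -53.]), 99, 30, np.int32(214))
(array([ 598., -194.]), -0.339, array([ 590., -189.]), 98, 31, np.int32(199))
(array([ 589., -127.]), -0.235, array([ 581., -123.]), 97, 32, np.int32(203))
```

```bash
python3 -m jog '[[0,0.4,0,0,0,0],[0,0.38,0,0,0,0],[0,0,0.4,0,0,0],[0,0,0.5,0,0,0],[0,0,0.5,0,0,0],[0,0,0.4,0,0,0],[0,0,0.3,0,0,0],[0,0,0,0,0,0]]'; python3 -m jog '[[0,0,0,0,0,0],[0,0,0,0,0,0],[0,0,0,0,0,0],[0,0,0,0,0,0],[0,0,-0.5,0,0,0],[0,0,-0.6,0,0,0],[0,0,-0.6,0,0,0],[0,0,-0.5,0,0,0]]' -0.2
python3 - <<'E'
from h import *
status(); v=-.31; plan([599-5*np.cos(v),-194-5*np.sin(v),120],v)
E
```

```text
time: 14.6
eef_pos: [523.2, 234.2, 34.5]
tool_rot: [0.0, 1.0, 0.018, -0.001]
wrist_force: [0.6, -0.3, -0.5]
gripper_width: 23.5
grasp_force: 30.0
time: 15.6
eef_pos: [524.3, 235.1, 169.4]
tool_rot: [-0.0, 1.0, 0.018, 0.001]
wrist_force: [-0.1, -0.5, 0.6]
gripper_width: 35.5
grasp_force: 0.0
t 15.6 p [524.3 235.1 169.4] xdir yaw 0.037 z [ 0.001  0.    -1.   ] w 35.5 gf 0.0 F [-0.1 -0.5  0.6] q [0.22 0.27 1.69 0.   1.18 1.75]
plan [ 594.2 -192.5  120. ] turn z 0.1104 then shift [3.285 6.431 0.824]
```

```bash
python3 -m jog '[[0,0.4,0,0,0,0],[0,0.8,0,0,0,0],[0,0.8,0,0,0,0],[0,0.8,0,0,0,0],[0,0.8,0,0,0,0],[0,0.8,0,0,0,0],[0.2,0.8,0,0,0,0],[0.2,0.8,0.2,0,0,0]]' 0.05; python3 -m jog '[[0.3,0.8,0.3,0,0,0],[0.2,0.37,0.3,0,0,0],[0,0,0,0,0,0.055],[0,0,0,0,0,0.055],[0,0,0,0,0,0],[0,0,0,0,0,0]]'
python3 - <<'E'
from h import *
im=robot.grab_frame("top");cv2.imwrite("pics/t5.png",im)
for b in brackets(im): print(b)
status(); v=-.31; plan([599-5*np.cos(v),-194-5*np.sin(v),24],v)
cv2.imwrite("pics/t5c.png",cv2.resize(im[140:270,150:460],None,fx=2,fy=2))
E
```

```text
time: 16.6
eef_pos: [562.3, -125.8, 156.9]
tool_rot: [0.001, 1.0, 0.018, 0.001]
wrist_force: [1.4, 0.4, 0.5]
gripper_width: 46.2
grasp_force: 0.0
time: 17.35
eef_pos: [593.9, -192.8, 119.8]
tool_rot: [0.0, 0.988, -0.152, 0.0]
wrist_force: [0.5, 0.1, 0.1]
gripper_width: 46.3
grasp_force: 0.0
(array([591., -52.]), 0.07, array([573., -53.]), 61, 22, np.int32(168))
(array([ 589., -126.]), -0.262, array([ 574., -121.]), 64, 23, np.int32(171))
(array([527., 285.]), 0.087, array([515., 281.]), 95, 37, np.int32(250))
(array([529., 234.]), 0.091, array([561., 234.]), 95, 35, np.int32(262))
t 17.4 p [ 593.9 -192.8  119.9] xdir yaw -0.3057 z [ 0. -0. -1.] w 45.9 gf 0.0 F [-0.1  0.7 -0.3] q [-0.5   0.44  1.58  0.    1.13  1.37]
plan [ 594.2 -192.5   24. ] turn z 0.0014 then shift [ 0.004 -0.007  1.598]
```

View pics/t5c.png

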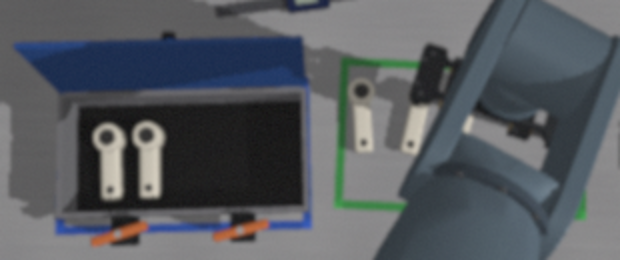

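```bash
python3 -m jog '[[0,0,0.4,0,0,0],[0,0,0.5,0,0,0],[0,0,0.4,0,0,0],[0,0,0.3,0,0,0],[0,0,0,0,0,0]]'; python3 -m jog '[[0,0,0,0,0,0],[0,0,0,0,0,0],[0,0,0,0,0,0],[0,0,0,0,0,0],[0,0,-0.5,0,0,0],[0,0,-0.6,0,0,0],[0,0,-0.7,0,0,0],[0,0,-0.5,0,0,0]]' -1 30
python3 - <<'E'
from h import *
status(); plan([*incase(-12,0),165],CY)
E
```

```text
time: 18.02
eef_pos: [592.9, -192.3, 22.3]
tool_rot: [-0.0, 0.988, -0.153, -0.001]
wrist_force: [-0.2, 0.1, 0.4]
gripper_width: 46.4
grasp_force: 0.0
time: 19.02
eef_pos: [594.1, -193.1, 163.6]
tool_rot: [0.0, 0.988, -0.154, 0.001]
wrist_force: [-0.7, -1.4, -0.9]
gripper_width: 23.9
grasp_force: 29.9
t 19.02 p [ 594.1 -193.1  163.6] xdir yaw -0.3086 z [ 0.001 -0.001 -1.   ] w 23.9 gf 29.9 F [-0.7 -1.4 -0.9] q [-0.5   0.38  1.55 -0.    1.2   1.38]
plan [526.1 181.6 165. ] turn z -0.11 then shift [-0.902 -6.282 -0.023]
```

```bash
python3 -m jog '[[0,0,0,0,0,-0.055],[0,0,0,0,0,-0.055],[-0.4,-0.4,0,0,0,0],[-0.5,-0.8,0,0,0,0],[0,-0.8,0,0,0,0],[0,-0.8,0,0,0,0],[0,-0.8,0,0,0,0],[0,-0.8,0,0,0,0]]'; python3 -m jog '[[0,-0.8,0,0,0,0],[0,-0.8,0,0,0,0],[0,-0.28,0,0,0,0],[0,0,0,0,0,0],[0,0,0,0,0,0],[0,0,0,0,0,0]]'
python3 - <<'E'
from h import *
status(); plan([*incase(-12,0),36],CY)
im=robot.grab_frame("top");cv2.imwrite("pics/t6.png",im)
for b in brackets(im): print(b)
E
```

```text
time: 20.02
eef_pos: [529.8, 70.3, 161.8]
tool_rot: [0.0, 1.0, 0.018, 0.0]
wrist_force: [0.6, 0.4, -0.6]
gripper_width: 23.1
grasp_force: 29.9
time: 20.78
eef_pos: [526.2, 180.2, 161.7]
tool_rot: [0.0, 1.0, 0.018, -0.0]
wrist_force: [1.0, -0.3, -0.2]
gripper_width: 23.6
grasp_force: 29.9
t 20.77 p [526.2 180.2 161.7] xdir yaw 0.035 z [-0. -0. -1.] w 23.6 gf 29.9 F [ 1.  -0.3 -0.2] q [ 0.12  0.25  1.74 -0.    1.16  1.65]
plan [526.1 181.6  36. ] turn z -0.0006 then shift [-2.000e-03 -2.200e-02  2.095e+00]
(array([594., -55.]), -0.022, array([585., -53.]), 91, 29, np.int32(177))
(array([ 590., -129.]), -0.335, array([ 579., -123.]), 95, 24, np.int32(170))
(array([ 303., -653.]), -1.218, array([ 302., -635.]), 79, 78, np.int32(320))
(array([ 214., -642.]), 0.696, array([ 229., -632.]), 145, 82, np.int32(527))
(array([ 150., -646.]), -1.248, array([ 149., -623.]), 73, 51, np.int32(203))
```

```bash
python3 -m jog '[[0,0,0.4,0,0,0],[0,0,0.5,0,0,0],[0,0,0.5,0,0,0],[0,0,0.4,0,0,0],[0,0,0.3,0,0,0],[0,0,0,0,0,0]]'; python3 -m jog '[[0,0,0,0,0,0],[0,0,0,0,0,0],[0,0,0,0,0,0],[0,0,0,0,0,0],[0,0,-0.5,0,0,0],[0,0,-0.6,0,0,0],[0,0,-0.6,0,0,0],[0,0,-0.5,0,0,0]]' -0.2
python3 - <<'E'
from h import *
status(); v=-.24; p=[589-8*np.cos(v),-126-8*np.sin(v),120]; plan(p,CY); plan(p,v)
E
```

```text
time: 21.58
eef_pos: [525.1, 181.1, 34.5]
tool_rot: [0.0, 1.0, 0.018, -0.001]
wrist_force: [-0.1, 0.3, -0.6]
gripper_width: 23.8
grasp_force: 29.9
time: 22.58
eef_pos: [526.2, 181.7, 169.4]
tool_rot: [-0.0, 1.0, 0.019, 0.001]
wrist_force: [0.8, -0.8, -0.3]
gripper_width: 35.1
grasp_force: 0.0
t 22.57 p [526.2 181.7 169.4] xdir yaw 0.037 z [ 0.001  0.    -1.   ] w 35.1 gf 0.0 F [ 0.8 -0.8 -0.3] q [0.12 0.24 1.73 0.   1.17 1.65]
plan [ 581.2 -124.1  120. ] turn z 0.0 then shift [0.727 5.127 0.824]
plan [ 581.2 -124.1  120. ] turn z 0.0882 then shift [2.102 4.733 0.824]
```

```bash
python3 -m jog '[[0,0.4,0,0,0,0],[0,0.8,0,0,0,0],[0,0.8,0,0,0,0],[0,0.8,0,0,0,0],[0.2,0.8,0,0,0,0],[0.23,0.8,0.2,0,0,0],[0.3,0.73,0.3,0,0,0],[0,0,0.3,0,0,0.044]]' 0.05; python3 -m jog '[[0,0,0,0,0,0.044],[0,0,0,0,0,0],[0,0,0,0,0,0]]'
python3 - <<'E'
from h import *
im=robot.grab_frame("top");cv2.imwrite("pics/t7.png",im)
for b in brackets(im): print(b)
status(); v=-.24; plan([589-8*np.cos(v),-126-8*np.sin(v),24],v)
im=robot.grab_frame("scene");cv2.imwrite("pics/s7.png",cv2.resize(im[150:320,180:470],None,fx=2.5,fy=2.5))
E
```

```text
time: 23.58
eef_pos: [582.4, -127.9, 119.7]
tool_rot: [0.001, 0.999, -0.054, 0.001]
wrist_force: [-0.3, -0.8, 0.1]
gripper_width: 46.2
grasp_force: 0.0
time: 23.95
eef_pos: [581.3, -124.3, 120.1]
tool_rot: [0.0, 0.993, -0.118, 0.0]
wrist_force: [0.1, -0.5, -0.1]
gripper_width: 45.8
grasp_force: 0.0
(array([527., 285.]), 0.073, array([516., 281.]), 95, 35, np.int32(237))
(array([530., 233.]), 0.052, array([518., 231.]), 95, 32, np.int32(242))
(array([530., 180.]), 0.11, array([561., 182.]), 95, 35, np.int32(233))
t 24.0 p [ 581.4 -124.2  120.2] xdir yaw -0.2371 z [ 0.001 -0.    -1.   ] w 46.3 gf 0.0 F [-0.2  0.6 -0.4] q [-0.41  0.38  1.66  0.    1.1   1.4 ]
plan [ 581.2 -124.1   24. ] turn z 0.0009 then shift [-0.003 -0.002  1.603]
```

View pics/s7.png

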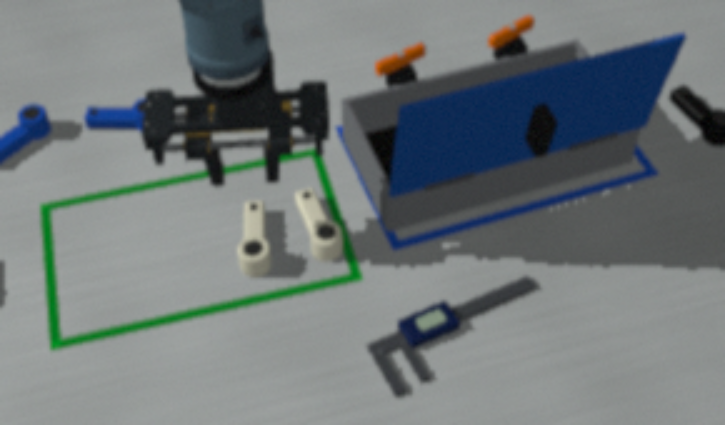

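```bash
python3 -m jog '[[0,0,0.4,0,0,0],[0,0,0.5,0,0,0],[0,0,0.4,0,0,0],[0,0,0.3,0,0,0],[0,0,0,0,0,0]]'; python3 -m jog '[[0,0,0,0,0,0],[0,0,0,0,0,0],[0,0,0,0,0,0],[0,0,0,0,0,0],[0,0,-0.5,0,0,0],[0,0,-0.6,0,0,0],[0,0,-0.7,0,0,0],[0,0,-0.5,0,0,0]]' -1 30
python3 - <<'E'
from h import *
status(); plan([*incase(-12,-52),165],CY)
E
```

```text
time: 24.68
eef_pos: [580.2, -123.9, 22.5]
tool_rot: [-0.0, 0.993, -0.119, -0.001]
wrist_force: [-0.7, 0.7, 0.6]
gripper_width: 46.3
grasp_force: 0.0
time: 25.68
eef_pos: [581.5, -124.5, 163.7]
tool_rot: [0.0, 0.993, -0.119, 0.001]
wrist_force: [1.2, -0.3, -0.2]
gripper_width: 23.5
grasp_force: 29.9
t 25.68 p [ 581.5 -124.5  163.7] xdir yaw -0.2395 z [ 0.001 -0.001 -1.   ] w 23.5 gf 29.9 F [ 1.2 -0.3 -0.2] q [-0.41  0.32  1.64 -0.    1.18  1.4 ]
plan [528.  129.6 165. ] turn z -0.088 then shift [-0.733 -4.265 -0.022]
```

```bash
python3 -m jog '[[0,0,0,0,0,-0.044],[0,0,0,0,0,-0.044],[-0.4,-0.4,0,0,0,0],[-0.33,-0.7,0,0,0,0],[0,-0.8,0,0,0,0],[0,-0.8,0,0,0,0],[0,-0.8,0,0,0,0],[0,-0.5,0,0,0,0]]'; python3 -m jog '[[0,-0.27,0,0,0,0],[0,0,0,0,0,0],[0,0,0,0,0,0]]'
python3 - <<'E'
from h import *
status(); plan([*incase(-12,-52),36],CY)
E
```

```text
time: 26.68
eef_pos: [527.9, 115.9, 161.7]
tool_rot: [-0.0, 1.0, 0.019, -0.0]
wrist_force: [0.1, -0.4, 0.4]
gripper_width: 24.3
grasp_force: 29.9
time: 27.05
eef_pos: [528.0, 129.1, 161.6]
tool_rot: [0.0, 1.0, 0.018, -0.0]
wrist_force: [-0.7, -0.3, -0.6]
gripper_width: 23.8
grasp_force: 29.9
t 27.05 p [528.  129.1 161.6] xdir yaw 0.0362 z [-0. -0. -1.] w 23.8 gf 29.9 F [-0.7 -0.3 -0.6] q [ 0.02  0.22  1.77 -0.    1.15  1.56]
plan [528.  129.6  36. ] turn z -0.0003 then shift [ 0.    -0.008  2.094]
```

```bash
python3 -m jog '[[0,0,0.4,0,0,0],[0,0,0.5,0,0,0],[0,0,0.5,0,0,0],[0,0,0.4,0,0,0],[0,0,0.3,0,0,0],[0,0,0,0,0,0]]'; python3 -m jog '[[0,0,0,0,0,0],[0,0,0,0,0,0],[0,0,0,0,0,0],[0,0,0,0,0,0],[0,0,-0.5,0,0,0],[0,0,-0.6,0,0,0],[0,0,-0.6,0,0,0],[0,0,-0.5,0,0,0]]' -0.2
python3 - <<'E'
from h import *
status(); v=.05; p=[591-22*np.cos(v),-53-22*np.sin(v),120]; plan(p,CY)
E
```

```text
time: 27.8
eef_pos: [527.0, 129.3, 34.5]
tool_rot: [0.0, 1.0, 0.018, -0.001]
wrist_force: [-0.1, 0.3, -0.1]
gripper_width: 24.0
grasp_force: 29.9
time: 28.8
eef_pos: [528.1, 130.2, 169.4]
tool_rot: [-0.0, 1.0, 0.019, 0.001]
wrist_force: [0.7, 0.1, -0.4]
gripper_width: 35.4
grasp_force: 0.0
t 28.8 p [528.1 130.2 169.4] xdir yaw 0.0371 z [ 0.001  0.    -1.   ] w 35.4 gf 0.0 F [ 0.7  0.1 -0.4] q [0.02 0.21 1.76 0.   1.17 1.56]
plan [569.  -54.1 120. ] turn z 0.0 then shift [0.568 3.094 0.823]
```

```bash
python3 -m jog '[[0,0.4,0,0,0,0],[0,0.8,0,0,0,0],[0,0.8,0,0,0,0],[0.2,0.7,0,0,0,0],[0.2,0.4,0.2,0,0,0],[0.17,0,0.3,0,0,0],[0,0,0.3,0,0,-0.004],[0,0,0,0,0,0]]' 0.05; python3 -m jog '[[0,0,0,0,0,0]]'
python3 - <<'E'
from h import *
im=robot.grab_frame("top");cv2.imwrite("pics/t8.png",im)
for b in brackets(im): print(b)
status(); v=.05; plan([591-22*np.cos(v),-53-22*np.sin(v),28],v)
cv2.imwrite("pics/t8c.png",cv2.resize(im[140:270,150:460],None,fx=2,fy=2))
E
```

```text
time: 29.8
eef_pos: [567.2, -53.7, 117.8]
tool_rot: [-0.001, 1.0, 0.025, -0.002]
wrist_force: [0.2, -0.6, 0.2]
gripper_width: 46.3
grasp_force: 0.0
time: 29.92
eef_pos: [568.8, -54.1, 120.0]
tool_rot: [-0.0, 1.0, 0.025, 0.0]
wrist_force: [-0.4, 0.2, 1.4]
gripper_width: 46.2
grasp_force: 0.0
(array([536., 128.]), 0.028, array([525., 127.]), 95, 32, np.int32(215))
(array([529., 283.]), 0.038, array([522., 281.]), 92, 32, np.int32(214))
(array([530., 233.]), -0.009, array([519., 231.]), 94, 32, np.int32(224))
(array([533., 179.]), 0.022, array([526., 178.]), 92, 32, np.int32(210))
t 29.98 p [569.1 -54.2 120.4] xdir yaw 0.0501 z [ 0.001 -0.    -1.   ] w 46.0 gf 0.0 F [-0.5  0.1  1.2] q [-0.3   0.33  1.72 -0.    1.09  1.22]
plan [569.  -54.1  28. ] turn z 0.0 then shift [-0.002 -0.002  1.54 ]
```

View pics/t8c.png

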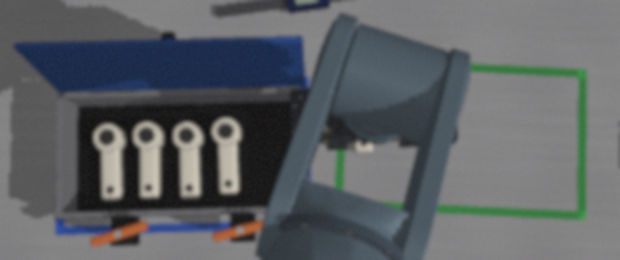

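```bash
python3 -m jog '[[0,0,0.3,0,0,0],[0,0,0.4,0,0,0],[0,0,0.4,0,0,0],[0,0,0.3,0,0,0],[0,0,0.12,0,0,0],[0,0,0,0,0,0]]'; python3 -m jog '[[0,0,0,0,0,0],[0,0,0,0,0,0],[0,0,0,0,0,0],[0,0,0,0,0,0],[0,0,-0.3,0,0,0],[0,0,-0.6,0,0,0],[0,0,-0.7,0,0,0],[0,0,-0.6,0,0,0]]' -1 35
python3 - <<'E'
from h import *
status(); plan([*incase(-32,-104),165],CY)
E
```

```text
time: 30.72
eef_pos: [568.8, -54.5, 28.1]
tool_rot: [-0.0, 1.0, 0.025, -0.0]
wrist_force: [-0.3, -0.9, 0.5]
gripper_width: 46.1
grasp_force: 0.0
time: 31.72
eef_pos: [569.1, -54.6, 163.1]
tool_rot: [0.0, 1.0, 0.025, 0.001]
wrist_force: [-0.1, 0.5, -1.4]
gripper_width: 23.7
grasp_force: 34.8
t 31.73 p [569.1 -54.6 163.1] xdir yaw 0.0495 z [ 0.001 -0.    -1.   ] w 23.7 gf 34.8 F [-0.1  0.5 -1.4] q [-0.3   0.27  1.7  -0.    1.17  1.22]
plan [510.   76.9 165. ] turn z 0.004 then shift [-0.904 -2.227 -0.032]
```

```bash
python3 -m jog '[[-0.4,-0.2,0,0,0,0.004],[-0.44,-0.6,0,0,0,0],[0,-0.7,0,0,0,0],[0,-0.5,0,0,0,0],[0,-0.23,0,0,0,0],[0,0,0,0,0,0],[0,0,0,0,0,0]]'; python3 -m jog '[[0,0,0.4,0,0,0],[0,0,0.5,0,0,0],[0,0,0.5,0,0,0],[0,0,0.35,0,0,0],[0,0,0.3,0,0,0],[0,0,0,0,0,0],[0,0,0,0,0,0]]'; python3 -m jog '[[0,0,0,0,0,0],[0,0,0,0,0,0],[0,0,0,0,0,0],[0,0,0,0,0,0],[0,0,-0.5,0,0,0],[0,0,-0.6,0,0,0],[0,0,-0.6,0,0,0],[0,0,-0.5,0,0,0]]' -0.2;  python3 -m jog '[[-0.4,0.6,-0.6,0,0,0],[-0.4,0.8,-0.8,0,0,0],[-0.4,0.8,-0.4,0,0,0],[0,0.8,0,0,0,0],[0,0.8,0,0,0,0],[0,0.8,0,0,0,0],[0,0,0,0,0,0]]'
python3 - <<'E'
from h import *
status()
im=robot.grab_frame("top");cv2.imwrite("pics/t9.png",im)
for b in brackets(im): print(b)
cv2.imwrite("pics/t9c.png",cv2.resize(im[140:270,150:460],None,fx=2,fy=2))
m,l,st=tape(im,(3,120,100),(18,255,255))
for i in range(1,len(st)):
    if st[i,4]>30:
        P=ray("top",np.argwhere(l==i)[:,::-1],99)[:,:2];print("latch",st[i],P.mean(0).round(1))
E
```

```text
time: 32.6
eef_pos: [513.7, 76.2, 160.7]
tool_rot: [0.0, 1.0, 0.018, 0.0]
wrist_force: [0.2, -0.3, 0.1]
gripper_width: 23.6
grasp_force: 34.8
time: 33.48
eef_pos: [513.9, 76.7, 38.0]
tool_rot: [0.0, 1.0, 0.018, 0.0]
wrist_force: [1.0, -0.5, -0.3]
gripper_width: 23.7
grasp_force: 34.9
time: 34.48
eef_pos: [513.7, 77.0, 171.0]
tool_rot: [0.0, 1.0, 0.019, 0.0]
wrist_force: [0.4, 0.1, 0.5]
gripper_width: 35.4
grasp_force: 0.0
time: 35.35
eef_pos: [454.4, -197.8, 271.1]
tool_rot: [0.0, 1.0, 0.016, -0.0]
wrist_force: [0.0, -0.5, -1.0]
gripper_width: 35.3
grasp_force: 0.0
t 35.35 p [ 454.4 -197.8  271.1] xdir yaw 0.0328 z [-0. -0. -1.] w 35.3 gf 0.0 F [ 0.  -0.5 -1. ] q [-0.65 -0.01  1.79 -0.    1.37  0.89]
(array([528., 285.]), 0.159, array([519., 281.]), 70, 25, np.int32(174))
(array([532., 180.]), 0.103, array([521., 178.]), 62, 22, np.int32(157))
(array([530., 234.]), 0.041, array([514., 231.]), 59, 19, np.int32(164))
latch [210 251  13   9  67] [439.2 235. ]
latch [271 250  13   8  56] [443.7  86.3]
latch [257 253  12   7  47] [434.2 120. ]
latch [196 255  12   8  50] [427.4 269.7]
```

View pics/t9c.png

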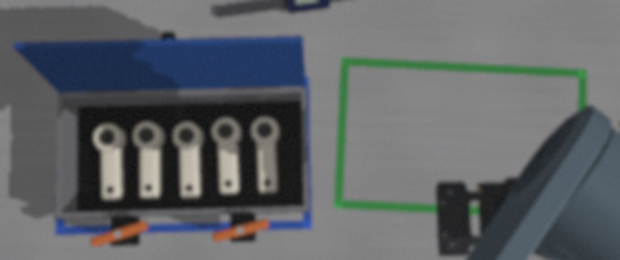

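Run:
```python
from h import *
plan([*incase(150,0),300],CY)
```

```text
plan [688.  187.5 300. ] turn z -0.0009 then shift [ 4.129 -6.244 -0.485]
```

```bash
python3 -m jog '[[0.2,-0.3,-0.3,0,0,-0.001],[0.5,-0.7,-0.3,0,0,0],[0.5,-0.75,0,0,0,0],[0.5,-0.75,0,0,0,0],[0.5,-0.75,0,0,0,0],[0.5,-0.75,0,0,0,0],[0.5,-0.75,0,0,0,0],[0.5,-0.75,0,0,0,0]]' -1; python3 -m jog '[[0.4,-0.5,0,0,0,0],[0,-0.24,0,0,0,0],[0,0,0,0,0,0],[0,0,0,0,0,0]]'
python3 - <<'E'
from h import *
status(); plan([*incase(150,0),229],CY)
im=robot.grab_frame("scene");cv2.imwrite("pics/s10.png",im[60:320,220:520])
E
```

```text
time: 36.4
eef_pos: [663.1, 147.0, 307.2]
tool_rot: [-0.0, 1.0, 0.021, -0.0]
wrist_force: [0.6, 0.6, 0.0]
gripper_width: 0.1
grasp_force: 0.0
time: 36.9
eef_pos: [684.8, 188.1, 307.5]
tool_rot: [0.0, 1.0, 0.02, -0.0]
wrist_force: [0.3, -0.4, 0.3]
gripper_width: 0.5
grasp_force: 0.0
t 36.9 p [684.8 188.1 307.5] xdir yaw 0.0396 z [-0. -0. -1.] w 0.5 gf 0.0 F [ 0.3 -0.4  0.3] q [ 0.1   0.45  1.17 -0.    1.53  1.63]
plan [688.  187.5 229. ] turn z 0.0008 then shift [0.052 0.012 1.309]
```

View pics/s10.png

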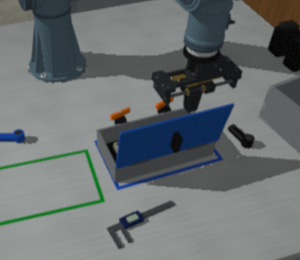

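```bash
python3 -m jog '[[0.05,0,0.3,0,0,0],[0,0,0.4,0,0,0],[0,0,0.4,0,0,0],[0,0,0.2,0,0,0],[0,0,0,0,0,0]]'; python3 -m jog '[[-0.2,0,0,0,0,0],[-0.2,0,0,0,0,0],[-0.1,0,0,0,0,0],[-0.1,0,0,0,0,0],[-0.1,0,0,0,0,0]]'; python3 -m jog '[[-0.1,0,0,0,0,0],[-0.1,0,0,0,0,0],[-0.1,0,0,0,0,0]]'
```

```text
time: 37.58
eef_pos: [687.9, 188.4, 227.5]
tool_rot: [0.0, 1.0, 0.02, -0.001]
wrist_force: [-0.4, 0.3, -0.1]
gripper_width: 0.3
grasp_force: 0.0
time: 38.2
eef_pos: [646.5, 187.4, 229.8]
tool_rot: [-0.0, 1.0, 0.02, 0.001]
wrist_force: [0.6, -0.7, 1.3]
gripper_width: 0.3
grasp_force: 0.6
time: 38.58
eef_pos: [628.2, 186.6, 229.1]
tool_rot: [0.0, 1.0, 0.02, -0.0]
wrist_force: [1.1, -0.1, 0.8]
gripper_width: 0.5
grasp_force: 0.6
```

```bash
python3 -m jog '[[-0.13,0,0,0,0,0],[-0.14,0,0,0,0,0],[-0.22,0,0.05,0,0,0],[-0.23,0,0.05,0,0,0],[-0.22,0,0.1,0,0,0],[-0.21,0,0.1,0,0,0],[-0.19,0,0.13,0,0,0],[-0.19,0,0.14,0,0,0]]'; python3 -m jog '[[-0.16,0,0.16,0,0,0],[-0.16,0,0.17,0,0,0],[-0.12,0,0.2,0,0,0],[-0.13,0,0.2,0,0,0],[-0.08,0,0.21,0,0,0],[-0.09,0,0.22,0,0,0]]'
python3 - <<'E'
from h import *
status()
im=robot.grab_frame("scene");cv2.imwrite("pics/s11.png",im[60:320,220:520])
E
```

```text
time: 39.58
eef_pos: [536.1, 182.9, 194.5]
tool_rot: [-0.0, 1.0, 0.02, -0.0]
wrist_force: [0.7, 0.5, 0.1]
gripper_width: 0.4
grasp_force: 0.4
time: 40.33
eef_pos: [492.2, 181.1, 124.5]
tool_rot: [0.0, 1.0, 0.02, 0.0]
wrist_force: [0.3, 0.8, 1.0]
gripper_width: 0.7
grasp_force: 0.3
t 40.33 p [492.2 181.1 124.5] xdir yaw 0.04 z [ 0. -0. -1.] w 0.7 gf 0.3 F [0.3 0.8 1. ] q [ 0.13  0.23  1.84 -0.    1.07  1.66]
```

View pics/s11.png

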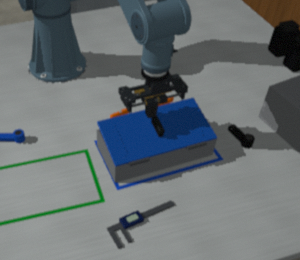

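```bash
python3 -m jog '[[-0.05,0,0.2,0,0,0],[0,0,0.2,0,0,0],[0,0,0.06,0,0,0],[0,0,0,0,0,0]]'; python3 -m jog '[[0,0,0.03,0,0,0],[0,0,0.03,0,0,0],[0,0,0,0,0,0]]'
```

```text
time: 40.88
eef_pos: [489.4, 181.0, 97.9]
tool_rot: [0.0, 1.0, 0.02, -0.0]
wrist_force: [-2.9, -0.3, 4.2]
gripper_width: 0.5
grasp_force: 2.1
time: 41.25
eef_pos: [489.5, 181.1, 97.5]
tool_rot: [0.0, 1.0, 0.02, -0.0]
wrist_force: [-16.1, -4.0, 34.7]
gripper_width: 0.5
grasp_force: 17.1
```

```bash
python3 -m jog '[[0,0,-0.3,0,0,0],[0,0,-0.6,0,0,0],[0,0,-0.8,0,0,0],[-0.3,0.8,-0.4,0,0,0],[-0.3,0.8,0,0,0,0],[0,0.8,0,0,0,0],[0,0.8,0,0,0,0],[0,0.8,0,0,0,0]]'; python3 -m jog '[[0,0.8,0,0,0,0],[0,0.6,0,0,0,0],[0,0,0,0,0,0]]'
python3 - <<'E'
from h import *
status()
im=robot.grab_frame("top");cv2.imwrite("pics/t12.png",im)
cv2.imwrite("pics/t12c.png",cv2.resize(im[140:280,150:460],None,fx=2.5,fy=2.5,interpolation=cv2.INTER_CUBIC))
m=cv2.inRange(cv2.cvtColor(im,cv2.COLOR_BGR2HSV),(3,120,60),(20,255,255)); m[:, :180]=0
m=cv2.morphologyEx(m,cv2.MORPH_CLOSE,np.ones((5,5),np.uint8))
n,l,st,ce=cv2.connectedComponentsWithStats(m)
for i in range(1,n):
    if st[i,4]>60:
        P=ray("top",np.argwhere(l==i)[:,::-1],97)[:,:2];c=P.mean(0);r=cv2.minAreaRect(P.astype(np.float32));v=np.linalg.eigh(np.cov(P.T))[1][:,1]
        print("latch",c.round(1),r,np.arctan(-v[0]/v[1]))
m=cv2.inRange(cv2.cvtColor(im,cv2.COLOR_BGR2HSV),(100,120,40),(125,255,255))
n,l,st,ce=cv2.connectedComponentsWithStats(m); i=1+st[1:,4].argmax(); k=(l==i).astype(np.uint8)
c,_=cv2.findContours(k,cv2.RETR_EXTERNAL,cv2.CHAIN_APPROX_NONE);p=ray("top",c[0][:,0],78.5)[:,:2]
print("lid",cv2.minAreaRect(p.astype(np.float32)))
E
```

```text
time: 42.25
eef_pos: [463.3, -61.9, 220.6]
tool_rot: [0.0, 1.0, 0.02, 0.001]
wrist_force: [-0.2, 0.4, -0.2]
gripper_width: 0.2
grasp_force: 0.0
time: 42.62
eef_pos: [466.7, -146.5, 220.3]
tool_rot: [0.0, 1.0, 0.018, 0.0]
wrist_force: [0.0, 0.2, 1.1]
gripper_width: 0.6
grasp_force: 0.0
t 42.62 p [ 466.7 -146.5  220.3] xdir yaw 0.0363 z [ 0.001 -0.001 -1.   ] w 0.6 gf 0.0 F [0.  0.2 1.1] q [-0.55  0.02  1.86 -0.    1.26  0.99]
latch [434.5 249.5] ((433.67620849609375, 251.87274169921875), (17.165807723999023, 67.33516693115234), 19.002201080322266) 0.34624377004827944
latch [439.8 101.2] ((439.2550354003906, 102.72726440429688), (16.702659606933594, 66.63016510009766), 14.438799858093262) 0.2953279986091192
lid ((534.51416015625, 179.6121368408203), (191.6558837890625, 319.9914855957031), 2.0021722316741943)
```

View pics/t12c.png

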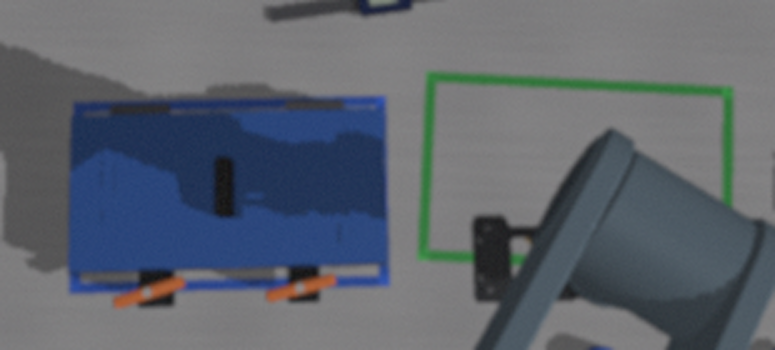

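```bash
python3 -m jog '[[0,0,0,0,0,-0.058],[0,0,0,0,0,-0.058],[0,0,0,0,0,-0.058],[0,0,0,0,0,-0.058],[0,0,0,0,0,-0.058],[0,0,0,0,0,-0.058],[0,0,0,0,0,-0.058],[0,0,0,0,0,-0.058]]' -0.3 25; python3 -m jog '[[0,0,0,0,0,-0.058],[0,0,0,0,0,-0.055],[0,0,0,0,0,0],[0,0,0,0,0,0]]'
python3 - <<'E'
from h import *
status();plan([439,102.6,150],1.846)
E
```

```text
time: 43.68
eef_pos: [466.6, -142.6, 220.2]
tool_rot: [-0.0, 0.73, 0.684, 0.0]
wrist_force: [-0.5, -0.0, 0.1]
gripper_width: 31.1
grasp_force: 0.0
time: 44.18
eef_pos: [466.6, -143.4, 220.2]
tool_rot: [-0.0, 0.602, 0.799, 0.0]
wrist_force: [0.1, 0.8, 0.2]
gripper_width: 31.0
grasp_force: 0.0
t 44.17 p [ 466.6 -143.4  220.2] xdir yaw 1.8504 z [ 0.  0. -1.] w 31.0 gf 0.0 F [0.1 0.8 0.2] q [-0.54  0.02  1.86  0.    1.26 -0.82]
plan [439.  102.6 150. ] turn z 0.0014 then shift [4.07  0.672 1.17 ]
```

```bash
python3 -m jog '[[0.4,0.1,0,0,0,0],[0.7,0.1,0,0,0,0],[0.8,0.12,0.2,0,0,0],[0.8,0.12,0.3,0,0,0],[0.7,0.12,0.3,0,0,0],[0.5,0.08,0.2,0,0,0],[0.17,0.03,0.17,0,0,0],[0,0,0,0,0,0]]'; python3 -m jog '[[0,0,0,0,0,0],[0,0,0,0,0,0]]'
python3 - <<'E'
from h import *
status();plan([439,102.6,103],1.846)
im=robot.grab_frame("scene");cv2.imwrite("pics/s13.png",cv2.resize(im[80:220,290:450],None,fx=4,fy=4))
E
```

```text
time: 45.18
eef_pos: [436.7, 101.7, 149.4]
tool_rot: [-0.0, 0.601, 0.8, -0.001]
wrist_force: [-0.9, 0.0, -0.0]
gripper_width: 30.9
grasp_force: 0.0
time: 45.42
eef_pos: [437.8, 100.7, 150.5]
tool_rot: [0.0, 0.601, 0.799, 0.0]
wrist_force: [0.4, 0.5, 0.2]
gripper_width: 30.9
grasp_force: 0.0
t 45.42 p [437.8 100.7 150.5] xdir yaw 1.851 z [ 0.001 -0.    -1.   ] w 30.9 gf 0.0 F [0.4 0.5 0.2] q [-0.04  0.03  2.01 -0.    1.1  -0.32]
plan [439.  102.6 103. ] turn z 0.0016 then shift [0.026 0.027 0.792]
```

View pics/s13.png

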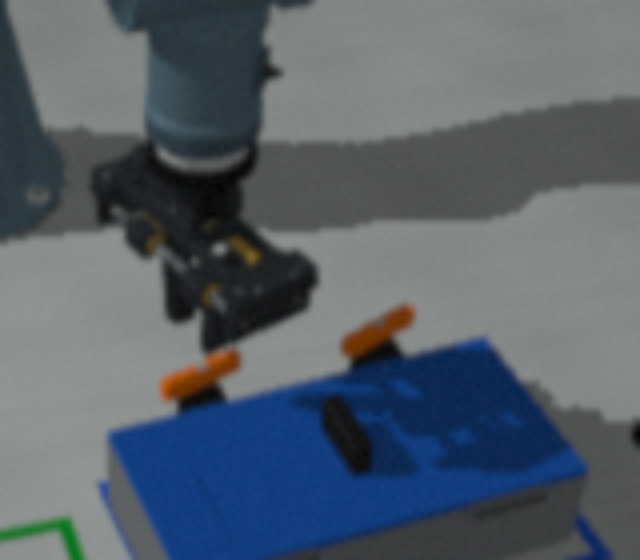

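```bash
python3 -m jog '[[0.026,0.027,0.3,0,0,0],[0,0,0.3,0,0,0],[0,0,0.18,0,0,0],[0,0,0,0,0,0],[0,0,0,0,0,0]]'; python3 -m jog '[[0,0,0,0,0,0],[0,0,0,0,0,0],[0,0,0,0,0,0],[0,0,0,0,0,0]]' -1 25
python3 - <<'E'
from h import *
status()
E
```

```text
time: 46.1
eef_pos: [438.8, 103.4, 103.8]
tool_rot: [0.0, 0.601, 0.799, 0.0]
wrist_force: [0.5, -0.2, -1.0]
gripper_width: 30.8
grasp_force: 0.0
time: 46.6
eef_pos: [438.9, 103.6, 103.7]
tool_rot: [0.0, 0.601, 0.799, 0.0]
wrist_force: [0.8, 1.4, 2.2]
gripper_width: 11.7
grasp_force: 25.0
t 46.6 p [438.9 103.6 103.7] xdir yaw 1.8527 z [ 0.001  0.    -1.   ] w 11.7 gf 25.0 F [0.8 1.4 2.2] q [-0.03  0.12  2.03  0.    0.99 -0.31]
```

```bash
python3 -m jog '[[0,0,0,0,0,-0.03],[0,0,0,0,0,-0.03],[0,0,0,0,0,-0.03],[0,0,0,0,0,-0.03],[0,0,0,0,0,-0.03],[0,0,0,0,0,-0.03],[0,0,0,0,0,-0.03],[0,0,0,0,0,-0.03]]'; python3 -m jog '[[0,0,0,0,0,-0.026],[0,0,0,0,0,-0.026],[0,0,0,0,0,-0.026],[0,0,0,0,0,-0.026],[0,0,0,0,0,-0.026],[0,0,0,0,0,-0.026],[0,0,0,0,0,-0.026],[0,0,0,0,0,0]]'
python3 - <<'E'
from h import *
status();print(robot.get_state()["wrist_torque"])
E
```

```text
time: 47.6
eef_pos: [438.7, 103.6, 103.6]
tool_rot: [0.0, 0.263, 0.965, 0.0]
wrist_force: [0.6, 0.1, 3.4]
gripper_width: 11.7
grasp_force: 25.0
time: 48.6
eef_pos: [438.7, 103.5, 103.7]
tool_rot: [0.0, -0.018, 1.0, -0.0]
wrist_force: [-0.3, -1.1, 5.0]
gripper_width: 11.7
grasp_force: 25.0
t 48.6 p [438.7 103.5 103.7] xdir yaw -3.1052 z [ 0.001 -0.    -1.   ] w 11.7 gf 25.0 F [-0.3 -1.1  5. ] q [-0.03  0.12  2.03 -0.    0.99 -1.64]
[-0.00241352 -0.15577264  0.10517218]
```

```bash
python3 -m jog '[[0,0,0,0,0,0],[0,0,0,0,0,0],[0,0,0,0,0,0],[0,0,-0.3,0,0,0],[0,0,-0.4,0,0,0],[0,0,-0.2,0,0,0.058],[0,0,0,0,0,0.058],[0,0,0,0,0,0.058]]' -0.3; python3 -m jog '[[0,0,0,0,0,0.058],[0,0,0,0,0,0.058],[0,0,0,0,0,0.058],[0,0,0,0,0,0.057],[0,0,0,0,0,0],[0,0,0,0,0,0]]'
python3 - <<'E'
from h import *
im=robot.grab_frame("top");cv2.imwrite("pics/t14.png",im)
status();plan([433.5,252,155],1.91)
E
```

```text
time: 49.6
eef_pos: [438.2, 103.5, 157.3]
tool_rot: [0.0, 0.255, 0.967, -0.0]
wrist_force: [-0.4, 0.2, 1.0]
gripper_width: 31.0
grasp_force: 0.0
time: 50.35
eef_pos: [438.2, 103.6, 157.1]
tool_rot: [-0.0, 0.578, 0.816, -0.0]
wrist_force: [-0.4, -0.3, 0.7]
gripper_width: 30.8
grasp_force: 0.0
t 50.4 p [438.2 103.6 157.1] xdir yaw 1.9089 z [-0.  0. -1.] w 30.9 gf 0.0 F [-0.3  0.4  0.6] q [-0.03  0.02  2.    0.    1.12 -0.37]
plan [433.5 252.  155. ] turn z -0.0004 then shift [2.359 0.749 0.035]
```

```bash
python3 -m jog '[[0.4,0.12,0,0,0,0],[0.6,0.2,0,0,0,0],[0.7,0.22,0,0,0,0],[0.5,0.16,0,0,0,0],[0.16,0.05,0,0,0,0],[0,0,0,0,0,0],[0,0,0,0,0,0]]'; python3 -m jog '[[0,0,0.3,0,0,0],[0,0,0.4,0,0,0],[0,0,0.18,0,0,0],[0,0,0,0,0,0],[0,0,0,0,0,0]]'
python3 - <<'E'
from h import *
status();plan([433.5,252,103],1.91)
E
```

```text
time: 51.28
eef_pos: [434.2, 251.1, 157.1]
tool_rot: [0.0, 0.579, 0.815, -0.0]
wrist_force: [-0.2, -0.1, -0.4]
gripper_width: 30.9
grasp_force: 0.0
time: 51.9
eef_pos: [434.8, 252.0, 105.2]
tool_rot: [0.0, 0.579, 0.815, 0.0]
wrist_force: [-0.5, -0.5, 0.0]
gripper_width: 30.7
grasp_force: 0.0
t 51.9 p [434.8 252.  105.2] xdir yaw 1.9058 z [ 0.001  0.    -1.   ] w 30.7 gf 0.0 F [-0.5 -0.5  0. ] q [ 0.29  0.22  1.9  -0.    1.02 -0.05]
plan [433.5 252.  103. ] turn z -0.0013 then shift [ 0.007 -0.021  0.036]
```

Close and turn Δ = 3.179−1.906 = 1.273 → −0.405.

```bash
python3 -m jog '[[0,-0.01,0.03,0,0,0],[0,0,0,0,0,0],[0,0,0,0,0,0],[0,0,0,0,0,0],[0,0,0,0,0,-0.03],[0,0,0,0,0,-0.03],[0,0,0,0,0,-0.03],[0,0,0,0,0,-0.03]]' -1 25; python3 -m jog '[[0,0,0,0,0,-0.03],[0,0,0,0,0,-0.03],[0,0,0,0,0,-0.03],[0,0,0,0,0,-0.03],[0,0,0,0,0,-0.03],[0,0,0,0,0,-0.03],[0,0,0,0,0,-0.03],[0,0,0,0,0,-0.03]]'; python3 -m jog '[[0,0,0,0,0,-0.03],[0,0,0,0,0,-0.015],[0,0,0,0,0,0]]'
python3 - <<'E'
from h import *
status();print(robot.get_state()["wrist_torque"])
E
```

```text
time: 52.9
eef_pos: [434.2, 252.2, 103.0]
tool_rot: [0.001, 0.415, 0.91, 0.001]
wrist_force: [1.0, 1.5, 0.4]
gripper_width: 11.6
grasp_force: 25.0
time: 53.9
eef_pos: [434.2, 252.4, 102.9]
tool_rot: [0.001, 0.051, 0.999, 0.001]
wrist_force: [0.8, 2.2, 0.4]
gripper_width: 11.6
grasp_force: 25.0
time: 54.28
eef_pos: [434.1, 252.4, 102.9]
tool_rot: [0.001, -0.018, 1.0, 0.001]
wrist_force: [1.0, 3.8, 1.2]
gripper_width: 11.3
grasp_force: 25.0
t 54.27 p [434.1 252.4 102.9] xdir yaw -3.1051 z [ 0.001  0.001 -1.   ] w 11.3 gf 25.0 F [1.  3.8 1.2] q [ 0.29  0.22  1.91  0.    1.01 -1.32]
[ 0.56096828 -0.31623659  0.05388781]
```

```bash
python3 -m jog '[[0,0,0,0,0,0],[0,0,0,0,0,0],[0,0,0,0,0,0],[0,0,-0.3,0,0,0],[0,0,-0.4,0,0,0],[0,0,-0.3,0,0,0],[0,0,0,0,0,0],[0,0,0,0,0,0]]' -0.3
python3 - <<'E'
from h import *
status();plan([538.4,181.8,160],np.pi+.035)
E
```

```text
time: 55.28
eef_pos: [433.1, 251.7, 161.8]
tool_rot: [-0.0, -0.018, 1.0, -0.0]
wrist_force: [0.5, -0.4, -0.1]
gripper_width: 31.0
grasp_force: 0.0
t 55.27 p [433.1 251.7 161.8] xdir yaw -3.1048 z [-0.001 -0.    -1.   ] w 31.0 gf 0.0 F [ 0.5 -0.4 -0.1] q [ 0.29  0.13  1.88 -0.    1.14 -1.32]
plan [538.4 181.8 160. ] turn z -1.9994 then shift [-1.712 -1.225  0.03 ]
```

```bash
python3 -m jog '[[-0.3,-0.2,0,0,0,0],[-0.5,-0.4,0,0,0,0],[-0.5,-0.4,0,0,0,0],[-0.3,-0.15,0,0,0,0],[-0.11,-0.07,0,0,0,0],[0,0,0,0,0,0],[0,0,0,0,0,0]]' -0.1
python3 - <<'E'
from h import *
status();plan([538.4,181.8,102],np.pi+.035)
im=robot.grab_frame("scene");cv2.imwrite("pics/s15.png",cv2.resize(im[80:260,290:470],None,fx=3.3,fy=3.3))
im=robot.grab_frame("top");cv2.imwrite("pics/t15.png",im)
m=cv2.inRange(cv2.cvtColor(im,cv2.COLOR_BGR2HSV),(3,120,60),(20,255,255)); m[:, :180]=0
m=cv2.morphologyEx(m,cv2.MORPH_CLOSE,np.ones((5,5),np.uint8))
n,l,st,ce=cv2.connectedComponentsWithStats(m)
for i in range(1,n):
    if st[i,4]>40:
        P=ray("top",np.argwhere(l==i)[:,::-1],97)[:,:2];print(st[i],cv2.minAreaRect(P.astype(np.float32)))
E
```

```text
time: 56.15
eef_pos: [538.0, 183.2, 162.4]
tool_rot: [-0.0, -0.019, 1.0, 0.0]
wrist_force: [-1.1, -0.2, -0.4]
gripper_width: 39.5
grasp_force: 0.0
t 56.15 p [538.  183.2 162.4] xdir yaw -3.1037 z [-0.001  0.    -1.   ] w 39.5 gf 0.0 F [-1.1 -0.2 -0.4] q [ 0.12  0.27  1.71  0.    1.17 -1.49]
plan [538.4 181.8 102. ] turn z -1.9991 then shift [-0.007 -0.023  1.006]
[267 242   8  27 163] ((438.7968444824219, 101.42733001708984), (63.761688232421875, 17.292156219482422), 1.2275890111923218)
[207 244   7  20 128] ((441.3138122558594, 250.24851989746094), (46.7987060546875, 14.723161697387695), 2.459124803543091)
```

View pics/s15.png

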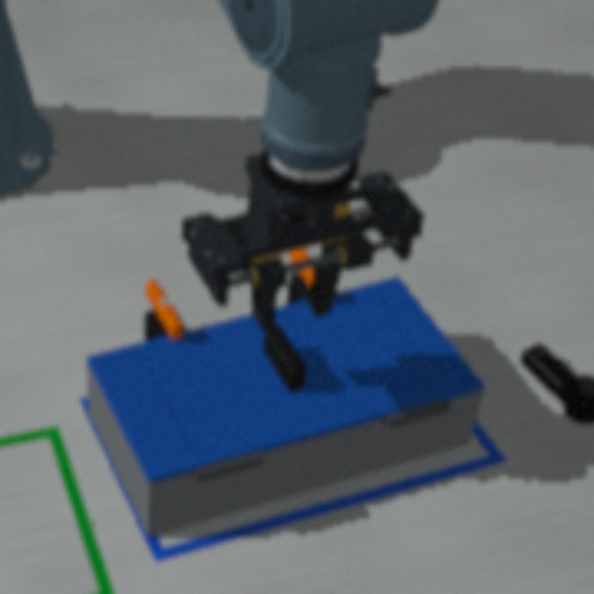

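```bash
python3 -m jog '[[0,-0.02,0.3,0,0,0],[0,0,0.4,0,0,0],[0,0,0.28,0,0,0],[0,0,0,0,0,0],[0,0,0,0,0,0]]'; python3 -m jog '[[0,0,0,0,0,0],[0,0,0,0,0,0],[0,0,0,0,0,0],[0,0,0,0,0,0]]' -1 50
python3 - <<'E'
from h import *
status();plan([568,-190,102],np.pi+.035)
E
```

```text
time: 56.88
eef_pos: [539.2, 181.4, 104.1]
tool_rot: [0.0, -0.018, 1.0, 0.0]
wrist_force: [0.1, 0.4, 0.3]
gripper_width: 39.4
grasp_force: 0.0
time: 57.38
eef_pos: [539.3, 181.5, 104.4]
tool_rot: [0.0, -0.019, 1.0, 0.0]
wrist_force: [-0.3, 0.7, 3.8]
gripper_width: 15.1
grasp_force: 50.0
t 57.38 p [539.3 181.5 104.4] xdir yaw -3.1045 z [ 0.001  0.    -1.   ] w 15.1 gf 50.0 F [-0.3  0.7  3.8] q [ 0.12  0.35  1.73  0.    1.05 -1.49]
plan [ 568 -190  102] turn z -1.9993 then shift [-0.262 -6.204  0.039]
```

```bash
python3 -m jog '[[0,-0.08,0,0,0,0],[0,-0.15,0,0,0,0.003],[0,-0.25,0,0,0,0.003],[0,-0.25,0,0,0,0.003],[0,-0.25,0,0,0,0.003],[0,-0.25,0,0,0,0.003],[0,-0.2,0,0,0,0.003],[0,-0.1,0,0,0,0.003]]'
python3 - <<'E'
from h import *
status();plan([568,-190,102],np.pi-.039)
im=robot.grab_frame("scene");cv2.imwrite("pics/s16.png",cv2.resize(im[80:300,190:470],None,fx=2.5,fy=2.5))
E
```

```text
time: 58.38
eef_pos: [540.4, 90.0, 104.3]
tool_rot: [0.001, 0.015, 1.0, 0.001]
wrist_force: [0.5, 6.4, 4.4]
gripper_width: 15.8
grasp_force: 50.0
t 58.38 p [540.4  90.  104.3] xdir yaw 3.1117 z [ 0.001  0.002 -1.   ] w 15.8 gf 50.0 F [0.5 6.4 4.4] q [-0.05  0.31  1.79  0.    1.04 -1.59]
plan [ 568 -190  102] turn z 0.0029 then shift [-0.642 -4.645  0.039]
```

View pics/s16.png

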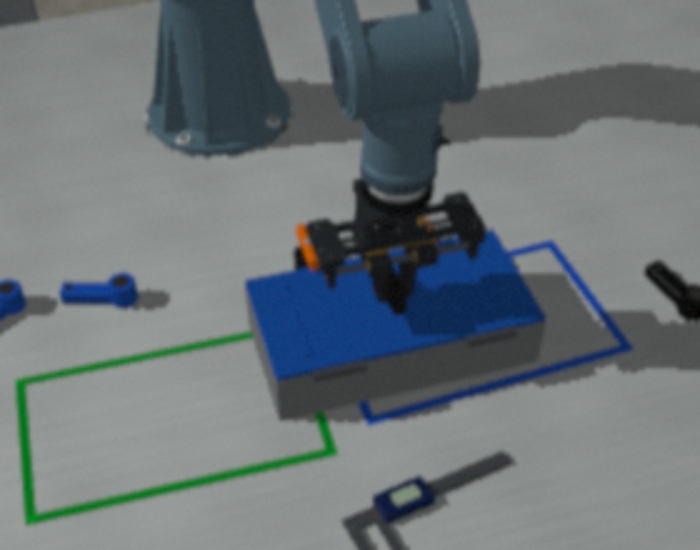

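```bash
python3 -m jog '[[-0.03,-0.1,0,0,0,0.001],[-0.05,-0.2,0,0,0,0.001],[-0.05,-0.28,0,0,0,0.001],[-0.05,-0.28,0,0,0,0],[-0.05,-0.28,0,0,0,0],[-0.05,-0.28,0,0,0,0],[-0.05,-0.28,0,0,0,0],[-0.05,-0.28,0,0,0,0]]'; python3 -m jog '[[-0.04,-0.28,0,0,0,0],[-0.04,-0.28,0,0,0,0],[-0.04,-0.28,0,0,0,0],[-0.04,-0.28,0,0,0,0],[-0.04,-0.28,0,0,0,0],[-0.03,-0.28,0,0,0,0],[-0.02,-0.25,0,0,0,0],[0,-0.2,0,0,0,0]]'; python3 -m jog '[[0,0,0,0,0,0],[0,0,0,0,0,0]]'
python3 - <<'E'
from h import *
status();plan([568,-190,102],np.pi-.039)
E
```

```text
time: 59.42
eef_pos: [558.5, -29.0, 104.3]
tool_rot: [0.0, 0.019, 1.0, 0.001]
wrist_force: [-1.2, 8.2, 7.3]
gripper_width: 15.7
grasp_force: 50.0
time: 60.42
eef_pos: [568.8, -157.3, 104.3]
tool_rot: [0.0, 0.019, 1.0, 0.001]
wrist_force: [0.0, 8.0, 7.1]
gripper_width: 15.7
grasp_force: 50.0
time: 60.68
eef_pos: [568.7, -158.8, 104.3]
tool_rot: [0.0, 0.019, 1.0, -0.0]
wrist_force: [-1.1, 0.3, 4.4]
gripper_width: 15.4
grasp_force: 50.0
t 60.67 p [ 568.7 -158.8  104.3] xdir yaw 3.1031 z [ 0.001 -0.001 -1.   ] w 15.4 gf 50.0 F [-1.1  0.3  4.4] q [-0.47  0.39  1.68 -0.    1.07 -2.  ]
plan [ 568 -190  102] turn z 0.0002 then shift [-0.008 -0.52   0.039]
```

```bash
python3 -m jog '[[0,-0.15,0,0,0,0],[0,-0.2,0,0,0,0],[0,-0.12,0,0,0,0],[0,-0.05,0,0,0,0],[0,0,0,0,0,0],[0,0,0,0,0,0]]'; python3 -m jog '[[0,0,0,0,0,0],[0,0,0,0,0,0],[0,0,0,0,0,0],[0,0,-0.4,0,0,0],[0,0,-0.6,0,0,0],[0,0,-0.8,0,0,0],[0.3,-0.7,-0.4,0,0,0],[0.8,-0.4,0,0,0,0]]' -0.1;  python3 -m jog '[[0.8,-0.4,0,0,0,0],[0.8,-0.4,0,0,0,0],[0.8,-0.4,0,0,0,0],[0.5,-0.4,0,0,0,0],[0,0,0,0,0,0]]'
python3 - <<'E'
from h import *
status()
im=robot.grab_frame("top");cv2.imwrite("pics/t17.png",im)
cv2.imwrite("pics/s17.png",robot.grab_frame("scene"))
cv2.imwrite("pics/t17c.png",cv2.resize(im[130:330,270:510],None,fx=3,fy=3,interpolation=cv2.INTER_CUBIC))
E
```

```text
time: 61.42
eef_pos: [567.5, -188.2, 104.3]
tool_rot: [0.0, 0.019, 1.0, 0.001]
wrist_force: [0.0, 7.7, 7.8]
gripper_width: 15.6
grasp_force: 50.0
time: 62.42
eef_pos: [499.9, -255.4, 238.7]
tool_rot: [0.002, 0.019, 1.0, -0.002]
wrist_force: [-0.9, -1.1, -0.1]
gripper_width: 39.8
grasp_force: 0.0
time: 63.05
eef_pos: [319.4, -343.5, 235.9]
tool_rot: [-0.0, 0.021, 1.0, -0.0]
wrist_force: [0.5, 0.3, 0.5]
gripper_width: 39.4
grasp_force: 0.0
t 63.05 p [ 319.4 -343.5  235.9] xdir yaw 3.0988 z [-0.    -0.001 -1.   ] w 39.4 gf 0.0 F [0.5 0.3 0.5] q [-1.08 -0.04  1.89 -0.    1.29 -2.6 ]
```

View pics/t17c.png

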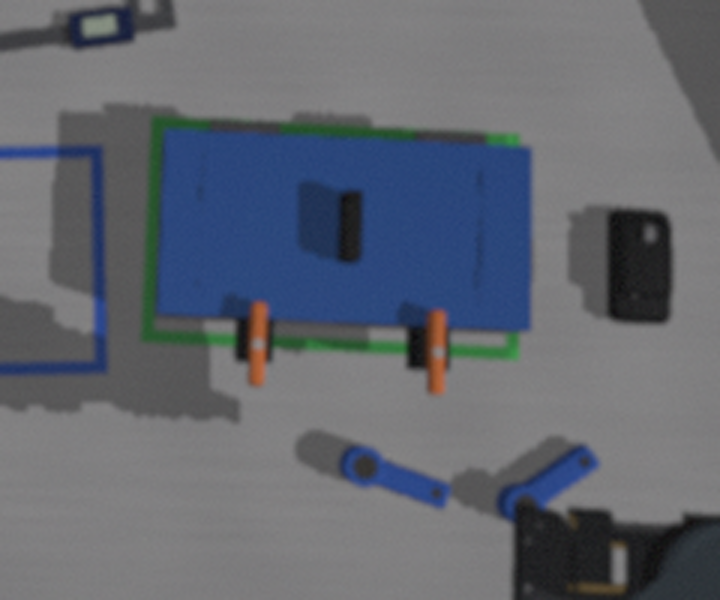

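```bash
cat > m.py <<'E'
from h import *
import sys
im=cv2.imread(sys.argv[1]); hsv=cv2.cvtColor(im,cv2.COLOR_BGR2HSV)
m=cv2.inRange(hsv,(100,100,40),(125,255,255)); m=cv2.morphologyEx(m,cv2.MORPH_OPEN,np.ones((3,3),np.uint8))
n,l,st,ce=cv2.connectedComponentsWithStats(m); i=1+st[1:,4].argmax(); print(st[i])
P=ray("top",np.argwhere(l==i)[:,::-1],78.5)[:,:2]
c0=P.mean(0); a=-0.039; ex=np.array([np.cos(a),np.sin(a)]); ey=np.array([-ex[1],ex[0]])
d=np.c_[(P-c0)@ex,(P-c0)@ey]
def edge(k,sgn,o):   # extreme along axis k, binned over o, robust line
    b=[];
    for t in np.arange(-60 if o==0 else -140,61 if o==0 else 141,8):
        s=abs(d[:,o]-t)<4; v=d[s,k]; b.append((t,v.max() if sgn>0 else v.min()))
    b=np.array(b); f=np.polyfit(b[:,0],b[:,1],1)
    r=abs(b[:,1]-np.polyval(f,b[:,0])); b=b[r<=np.median(r)*2+.5]; f=np.polyfit(b[:,0],b[:,1],1); return f
e={k:edge(*v) for k,v in dict(far=(0,1,1),near=(0,-1,1),L=(1,1,0),R=(1,-1,0)).items()}
print({k:v.round(4) for k,v in e.items()})
cl=np.array([(e['far'][1]+e['near'][1])/2,(e['L'][1]+e['R'][1])/2]); C=c0+ex*cl[0]+ey*cl[1]
print("size",e['far'][1]-e['near'][1],e['L'][1]-e['R'][1],"centre",C.round(1),"off in frame",((C-[568.1,-189.8])@np.c_[ex,ey]).round(1))
o=cv2.morphologyEx(cv2.inRange(hsv,(3,120,60),(20,255,255)),cv2.MORPH_CLOSE,np.ones((5,5),np.uint8)); o[:,:180]=0
n,l,st,ce=cv2.connectedComponentsWithStats(o)
for i in range(1,n):
    if st[i,4]>60:
        P=ray("top",np.argwhere(l==i)[:,::-1],98)[:,:2];v=np.linalg.eigh(np.cov(P.T))[1][:,1];print("latch",P.mean(0).round(1),np.arctan(v[1]/v[0]))
g=cv2.inRange(hsv,(45,100,40),(80,255,255)); G=ray("top",np.argwhere(g)[:,::-1],0)[:,:2]-[568.1,-189.8]; G=np.c_[G@ex,G@ey]
for nm,s,k in(("near",G[:,0]<-90,0),("far",G[:,0]>90,0),("L",G[:,1]>155,1),("R",G[:,1]<-155,1)):
    print(nm,np.median(G[s,k]).round(1),s.sum(),np.polyfit(G[s,1-k],G[s,k],1).round(3))
E
python3 m.py pics/t17.png
```

```text
[ 322  173  125   67 7427]
{'far': array([-4.00000e-04,  7.90235e+01]), 'near': array([-5.20000e-03, -7.89208e+01]), 'L': array([-2.100000e-03,  1.576603e+02]), 'R': array([ 4.600000e-03, -1.591154e+02])}
size 157.94431369373592 316.77571314675725 centre [ 565.7 -186.8] off in frame [-2.5  2.9]
latch [ 467.6 -108.9] -0.04750299862088385
latch [ 461.7 -257.5] -0.026492333417464122
near -98.8 285 [-1.0000e-03 -9.8647e+01]
far 98.8 171 [-3.0000e-03  9.8687e+01]
L 165.8 242 [-2.00000e-03  1.65572e+02]
R -165.4 51 [ 1.40000e-02 -1.63846e+02]
```

Run:
```python
from h import *
plan([567.5,-188.2,200],3.1031)
```

```text
plan [ 567.5 -188.2  200. ] turn z -0.0005 then shift [-4.004  2.722  0.596]
```

```bash
python3 -m jog '[[-0.4,0.3,0,0,0,0],[-0.7,0.5,0,0,0,0],[-0.8,0.5,0,0,0,0],[-0.8,0.5,0,0,0,0],[-0.7,0.5,0.1,0,0,0],[-0.4,0.3,0.2,0,0,0],[-0.2,0.12,0.2,0,0,0],[0,0,0,0,0,0]]'; python3 -m jog '[[0,0,0,0,0,0],[0,0,0,0,0,0]]'
python3 - <<'E'
from h import *
status(); plan([567.5,-188.2,104.4],3.1031)
E
```

```text
time: 64.15
eef_pos: [567.0, -186.9, 204.0]
tool_rot: [-0.001, 0.018, 1.0, 0.001]
wrist_force: [0.9, -0.1, -0.7]
gripper_width: 39.3
grasp_force: 0.0
time: 64.4
eef_pos: [566.9, -189.2, 206.5]
tool_rot: [0.0, 0.02, 1.0, -0.0]
wrist_force: [-0.6, -1.1, -0.3]
gripper_width: 39.7
grasp_force: 0.0
t 64.4 p [ 566.9 -189.2  206.5] xdir yaw 3.1017 z [ 0.001 -0.001 -1.   ] w 39.7 gf 0.0 F [-0.6 -1.1 -0.3] q [-0.52  0.28  1.6  -0.    1.27 -2.05]
plan [ 567.5 -188.2  104.4] turn z -0.0004 then shift [-0.01   0.018  1.702]
```

```bash
python3 -m jog '[[-0.01,0.018,0.3,0,0,0],[0,0,0.5,0,0,0],[0,0,0.5,0,0,0],[0,0,0.3,0,0,0],[0,0,0.1,0,0,0],[0,0,0,0,0,0],[0,0,0,0,0,0]]'; python3 -m jog '[[0,0,0,0,0,0],[0,0,0,0,0,0],[0,0,0,0,0,0],[0,0,0,0,0,0]]' -1 50; python3 -m jog '[[-0.03,-0.03,0,0,0,0],[-0.02,-0.03,0,0,0,0],[0,0,0,0,0,0],[0,0,0,0,0,0]]'
```

```text
time: 65.28
eef_pos: [568.7, -187.6, 105.0]
tool_rot: [0.001, 0.019, 1.0, -0.0]
wrist_force: [-0.6, 0.2, -0.4]
gripper_width: 39.5
grasp_force: 0.0
time: 65.78
eef_pos: [568.1, -187.5, 104.2]
tool_rot: [0.0, 0.019, 1.0, -0.0]
wrist_force: [-0.7, -0.6, 2.7]
gripper_width: 15.3
grasp_force: 50.0
time: 66.28
eef_pos: [569.8, -189.2, 104.2]
tool_rot: [-0.001, 0.019, 1.0, 0.001]
wrist_force: [-6.5, 6.8, 9.7]
gripper_width: 15.9
grasp_force: 50.0
```

```bash
python3 -m jog '[[-0.01,-0.02,0,0,0,0],[0,0,0,0,0,0],[0,0,0,0,0,0]]'; python3 -m jog '[[0,0,0,0,0,0],[0,0,0,0,0,0],[0,0,0,0,0,0],[0,0,-0.4,0,0,0],[0,0,-0.6,0,0,0],[0,0,-0.8,0,0,0],[0.3,-0.7,-0.4,0,0,0],[0.8,-0.4,0,0,0,0]]' -0.1;  python3 -m jog '[[0.8,-0.4,0,0,0,0],[0.8,-0.4,0,0,0,0],[0.8,-0.4,0,0,0,0],[0.5,-0.4,0,0,0,0],[0,0,0,0,0,0],[0,0,0,0,0,0]]'
python3 - <<'E'
from h import *
cv2.imwrite("pics/t18.png",robot.grab_frame("top")); s=robot.grab_frame("scene"); cv2.imwrite("pics/s18.png",cv2.resize(s[120:310,130:430],None,fx=2.5,fy=2.5))
E
python3 m.py pics/t18.png
```

```text
time: 66.65
eef_pos: [570.4, -190.1, 104.2]
tool_rot: [-0.001, 0.019, 1.0, 0.002]
wrist_force: [-6.1, 8.2, 9.8]
gripper_width: 15.5
grasp_force: 50.0
time: 67.65
eef_pos: [504.2, -258.1, 238.8]
tool_rot: [0.003, 0.019, 1.0, -0.002]
wrist_force: [-0.9, -1.3, -1.5]
gripper_width: 39.8
grasp_force: 0.0
time: 68.4
eef_pos: [325.6, -344.7, 235.8]
tool_rot: [0.0, 0.02, 1.0, 0.0]
wrist_force: [0.5, 0.5, 0.1]
gripper_width: 39.8
grasp_force: 0.0
[ 323  172  125   68 7418]
{'far': array([-9.00000e-04,  7.88861e+01]), 'near': array([ 1.40000e-03, -7.95215e+01]), 'L': array([-6.400000e-03,  1.577965e+02]), 'R': array([-2.410000e-02, -1.589202e+02])}
size 158.40756678305067 316.71669452864955 centre [ 567.7 -188.5] off in frame [-0.5  1.2]
latch [ 469.8 -110.7] -0.04529419022353732
latch [ 463.9 -259.9] -0.031552822065070124
near -98.8 284 [-1.0000e-03 -9.8653e+01]
far 100.1 129 [-5.0000e-03  9.9818e+01]
L 165.6 251 [-3.00000e-03  1.65353e+02]
R -165.5 51 [ 1.00000e-02 -1.64199e+02]
```

View pics/s18.png

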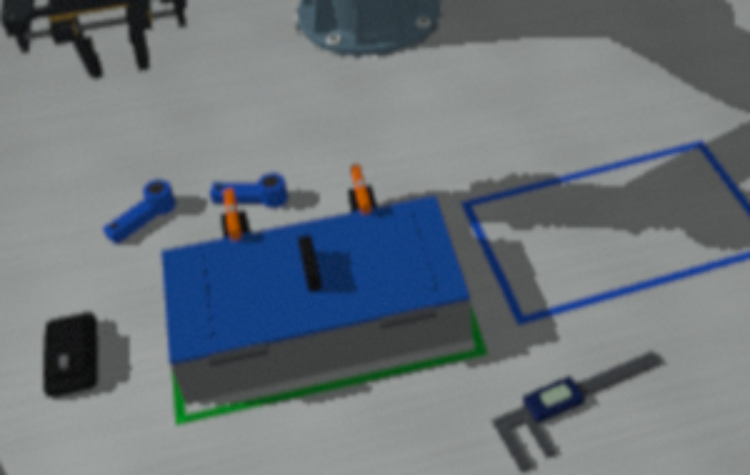

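The case is within about 1 mm of the frame centre and straight. The lid is flush, both buttons are square across its edge, and nothing else has moved.

```bash
python3 -c "
from station import robot; print(robot.job_done())"
```

```text
the job is handed in; nothing more can be done
None
```

I packed all five white brackets, shut the lid fully, and turned both turnbuttons square across its edge; I then slid the case to about 1 mm off centre and straight in the green frame, left everything else untouched, and handed the job in at about 68 s of the 208 s allowed.

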